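Fetch the corkscrew case from behind the display row

TASK

A customer wants the corkscrew case that lies behind the jar, the square tin and the miniature bottle on the display stand. First stand all three upright in the low steel tray at the side, then lay the case flat, lid up, in the wooden gift box, and only after that put the three back on the stand, each upright on the very place it came from. Set everything down gently without tipping it, and leave the little bowl and the tumbler on the stand where they are.

Things in the scene. Friction and masses are not known exactly. Their poses are not given: they have to be found in the camera images.
- jar: Round glass jar of olives with a brass-coloured lid and a paper label, straight-sided, 54 mm in diameter, 80 mm tall, about 0.2 kg, loose, upright. Origin: centre of its underside; z up.
- tin: Square upright metal tin, 50 x 50 mm and 80 mm tall, about 0.15 kg, loose. It stands roughly square to the stand (within about 0.06 rad). Origin: centre of its underside; x and y across its flat sides, z up.
- mini: Miniature dark green wine bottle, 98 mm tall: straight round body 40 mm in diameter up to 66 mm, then a shoulder and a 20 mm thick neck with a gold cap from 77 mm up. About 0.14 kg, loose, upright. Origin: centre of its underside; z up.
- case: Flat pale wooden corkscrew case with a dark seam and brass clasp, lying lid up along the stand behind the row: 40 mm (x) by 170 mm (y) by 28 mm tall, 0.2 kg, loose. The row stands some 10 mm in front of it, so no finger fits between; behind it 50 mm are free up to the stand's rail. Origin: centre of its underside; z up.
- stand: Fixed dark wooden board, 190 mm (x; its -x side is the front, towards the robot) by 320 mm (y), 18 mm thick; rear rail 12 mm wide, top 40 mm above the counter. Three flush cork discs 64 mm across at x = -45, y = -68, 0, 68 mm in its frame mark the row's places: jar, tin and bottle start there in any order, within 3 mm of centre. Origin: centre of its underside; goods stand at z = 18 mm.
- tray: Fixed low dark steel tray, 270 mm (its x) by 160 mm (its y), rim 14 mm high and 6 mm thick, floor 6 mm above the counter. Stands to the left or the right of the stand, its long side running roughly away from the robot. The side area for what is cleared away. Origin: centre of its underside.
- giftbox: Fixed open pale wooden gift box, empty, 270 mm (its x) by 170 mm (its y), walls 45 mm high and 8 mm thick, floor 8 mm above the counter. Stands on the other side of the stand from the tray, its long side running roughly away from the robot. Origin: centre of its underside.
- bowl: Little white ceramic bowl, 48 mm across and 30 mm tall, loose, at one end of the stand; to be left alone. Origin: centre of its underside.
- tumbler: Small terracotta tumbler, 42 mm across and 50 mm tall, loose, at the other end of the stand; to be left alone. Origin: centre of its underside.
Not all that is in view belongs to the job. What is shaped like the jar but pink or red is not meant.

How it is judged:
On the way, in this order (a step that is already met when the one before it is completed fails the run):
1. the jar, the tin and the miniature bottle all stand released in the tray, the case still lying on the stand where it was (x of jar in the frame of tray between -0.125 and 0.125 m and y of jar in the frame of tray between -0.072 and 0.072 m and z of each of jar, tin, mini in the frame of tray below 0.014 m and angle between each of jar, tin, mini's own z axis and vertical below 0.15 rad and x of tin in the frame of tray between -0.125 and 0.125 m and y of tin in the frame of tray between -0.072 and 0.072 m and x of mini in the frame of tray between -0.125 and 0.125 m and y of mini in the frame of tray between -0.072 and 0.072 m and contact force between the fingers and jar below 0.3 N and linear speed of each of jar, tin, mini below 0.03 m/s and contact force between the fingers and tin below 0.3 N and contact force between the fingers and mini below 0.3 N and distance of case from where it was at the start of the episode below 0.03 m), for 0.2 s.
2. the case lies flat and released in the gift box while the three still stand in the tray (x of jar in the frame of tray between -0.125 and 0.125 m and y of jar in the frame of tray between -0.072 and 0.072 m and z of each of jar, tin, mini in the frame of tray below 0.014 m and angle between each of jar, tin, mini, case's own z axis and vertical below 0.15 rad and x of tin in the frame of tray between -0.125 and 0.125 m and y of tin in the frame of tray between -0.072 and 0.072 m and x of mini in the frame of tray between -0.125 and 0.125 m and y of mini in the frame of tray between -0.072 and 0.072 m and x of case in the frame of giftbox between -0.09 and 0.09 m and y of case in the frame of giftbox between -0.065 and 0.065 m and z of case in the frame of giftbox below 0.016 m and contact force between the fingers and case below 0.3 N and linear speed of case below 0.03 m/s), for 0.2 s.
At the end, for the whole second after the job is handed in: The jar, the tin and the miniature bottle each stand upright within 15 mm of where they started, the case lies flat, lid up, inside the gift box on its floor, and all four are released and at rest (distance of each of jar, tin, mini from where it was at the start of the episode below 0.015 m and angle between each of jar, tin, mini's own z axis and vertical below 0.12 rad and x of case in the frame of giftbox between -0.09 and 0.09 m and y of case in the frame of giftbox between -0.065 and 0.065 m and z of case in the frame of giftbox below 0.016 m and angle between case's own z axis and vertical below 0.15 rad and contact force between the fingers and jar below 0.3 N and linear speed of each of jar, tin, mini, case below 0.03 m/s and contact force between the fingers and tin below 0.3 N and contact force between the fingers and mini below 0.3 N and contact force between the fingers and case below 0.3 N); the robot touches nothing.
It fails at once if the little bowl on the stand is shifted by more than 20 mm or knocked over (distance of bowl from where it was at the start of the episode above 0.02 m or angle between bowl's own z axis and vertical above 0.5 rad).
It fails at once if the tumbler on the stand is shifted by more than 20 mm or knocked over (distance of tumbler from where it was at the start of the episode above 0.02 m or angle between tumbler's own z axis and vertical above 0.5 rad).
It fails at once if the jar, the tin, the miniature bottle or the case is tipped by more than 45 degrees (angle between any of jar, tin, mini, case's own z axis and vertical above 0.785 rad).
It fails at once if the jar, the tin, the miniature bottle or the case is dropped or slammed down (more than 60 N on the stand, tray or gift box) (contact force between any of jar, tin, mini, case and stand above 60 N or contact force between any of jar, tin, mini, case and tray above 60 N or contact force between any of jar, tin, mini, case and giftbox above 60 N).
It also fails if it takes over 138 s, if anything falls off the work surface, if the arm or the gripper's body presses on something with over 40 N, if the wrist force passes 120 N, or if a joint passes its speed limit or range.

ROBOT

A 6-joint arm with a two-finger parallel gripper is mounted at the origin on the work surface. World frame = base frame: x ahead of the robot, y to its left, z up, the work surface at z = 0. Lengths are in m, angles in rad, forces in N, time in s.
With the tool pointing down it reaches from about 0.25 to 0.725 m from the base axis. Payload 4 kg.
Tool frame: the origin (TCP) lies midway between the tips of the shut fingers; the grasp point (between the pads) lies 19 mm behind it; z points along the fingers, y is the line along which they close (so a half turn about z gives the same grasp; the last joint's range is limited). The gripper opens to 85 mm and grips with 20 to 120 N. Pads are 22 mm wide; open, the fingers measure 114 mm over their backs; the gripper's body (76 mm by 85 mm) begins 54 mm behind the grasp point. The pads swing forward as they close: fully open they stand 13 mm farther back than shut.
Start: joints at [-1.249, 0.241, 0.005, 1.335, 0, 1.571], TCP at [0.158, -0.474, 0.204] pointing down, gripper open.
Joint ranges: [-2.72, 2.72], [-1.05, 1.87], [-1.09, 1.28], [-1.99, 2.15], [-1.42, 1.44], [-3.14, 3.14]. Speed limits (rad/s): [2.79, 2.79, 3.14, 3.14, 3.14, 3.14].

INTERFACE

Orientations are given as a unit quaternion [x, y, z, w].
In Python, from workcell import bot gives the robot as it stands.
- The arm moves only by the tool play_rows, never from a script. Its argument "moves" is a list of rows, each a list of 3 entries, a list of its own where there are three numbers: the opening, from -1 (shut) to 1 (fully open), then the shift along the tool's x, y, z in cm, then the turn, a rotation vector about the tool's x, y, z in rad. A call has 1 to 12 rows; each row shifts and turns the commanded pose from where the row before left it, along the tool's axes as they then stand; what a row does not reach is not made up. A row lasts 1/12 s, in which the tool goes at most 41.7 mm and 7.16 degrees, less where a joint would pass 70% of its speed; a pose out of reach is approached as far as the arm can. A call is refused whole if a number of a shift passes 4.17 or a number of a turn 0.125, either way. A call with a gripper value outside its range is refused whole. The fingers move at their own pace and stop on an object; the grip force is fixed at half the most. Time passes only in rows, so rows that do not move let the fingers close. It gives the time, the measured TCP pose, the force and the opening at its end, in the units of the state.
- bot.get_obs(): the state, without advancing time (a new reading comes with each control period).
- bot.camera(name): name is "scene" or "top" or "wrist"; returns (picture, depth): 420x560x3 uint8, red, green, blue; 420x560 float32, m along the optical axis (not along the pixel's ray), 0 where there is no reading.
- bot.camera_info(name): a dict with "K" (3x3 intrinsics, pixels), "world_from_camera" (4x4, takes a point from camera to world coordinates); the wrist camera has in their place "T_tool_cam" (4x4, takes a point from camera to tool coordinates, whose origin is the TCP and whose axes are the flange's). Camera axes: x right, y up, looking along -z (the intrinsics and any distortion apply to the point x, -y, -z); pixel columns grow to the right and rows downward; lengths in m; the calibration is good to about 2 mm. A picture is of the moment at which its call begins: read the wrist's pose just before it. camera_info takes no time and is no camera call.
- bot.job_done(): hands the job in, once; it reports no verdict.
The state is a dict: "clock": time; "joint_pos": joint angles; "joint_vel": joint speeds; "tau": joint torques, N m; "eef_pos": TCP position; "tool_rot": TCP orientation; "ft_force": force on the tool from outside, world axes, zero at the start; "ft_torque": the same for the moment, N m; "grip_width": finger opening in m.
Only numpy, scipy, OpenCV 4.12 (cv2) and the standard library are available. Lean on these libraries where they do the work, as an engineer would, in place of code of your own. Each camera call takes 0.05 s, during which the arm holds its last target. There are 200 camera calls.

## Working session

There is one attempt and no reset: what is moved stays moved. The work goes in short steps, Python scripts to look and compute and a tool call to move; the robot and the scene stay as the last step left them, time stands still between calls to the robot, and variables do not carry over. Pictures are saved under pics/ and viewed, on a budget of 14 in all, crops included, one or two more only if the job needs it, and the job is handed in when it is done.

Besides the shell and the picture viewer there is one more tool, called after "Call:" as a command line: name --argument value ..., lists and objects as JSON in quotes. play_rows: Moves the arm, as the interface text tells. Its arguments: {"type":"object","properties":{"moves":{"type":"array"}},"required":["moves"]}

```bash
mkdir -p pics
cat > h.py <<'E'
import numpy as np, cv2
from workcell import bot
def save(name,f,crop=None,s=1):
    p,d=bot.camera(name); np.savez('pics/'+f+'.npz',p=p,d=d)
    im=p[:,:,::-1]
    if crop: im=im[crop[1]:crop[3],crop[0]:crop[2]]
    im=cv2.resize(im,None,fx=s,fy=s,interpolation=cv2.INTER_CUBIC)
    cv2.imwrite('pics/'+f+'.png',im); return p,d
def world(name,d,u,v,T=None):
    i=bot.camera_info(name);K=np.array(i['K']); T=np.array(i['world_from_camera']) if T is None else T
    z=d; x=(u-K[0,2])/K[0,0]*z; y=(v-K[1,2])/K[1,1]*z
    P=np.stack([x,-y,-z,np.ones_like(z)],-1); return (P@T.T)[...,:3]
def cloud(name,d,T=None):
    v,u=np.mgrid[:d.shape[0],:d.shape[1]].astype(float); return world(name,d.astype(float),u,v,T)
E
python3 - <<'E'
from h import *
print(bot.get_obs()); 
for n in('scene','top'):print(n,bot.camera_info(n))
save('top','top1',s=1.4);save('scene','sc1',s=1.4)
E
```

```text
{'clock': 0.0, 'joint_pos': array([-1.24900578e+00,  2.41413897e-01,  3.72768843e-03,  1.33518269e+00,
       -3.46858135e-05,  1.57082443e+00]), 'joint_vel': array([ 0.0020147 ,  0.00046415, -0.00052005, -0.00018713, -0.00080109,
        0.00028483]), 'tau': array([ 1.10022070e-04, -3.72319758e+01,  2.52406186e+01,  1.67542370e-02,
       -1.35186955e-06, -1.64806596e-05]), 'eef_pos': array([ 0.15790694, -0.47369393,  0.20331386]), 'tool_rot': array([ 9.87085973e-01,  1.60188039e-01, -1.83148558e-04, -1.02012220e-03]), 'ft_force': array([ 0.56719663, -1.3522714 , -0.36130489]), 'ft_torque': array([-0.0391063 ,  0.00396914,  0.05218267]), 'grip_width': 0.0850808122410342}
scene {'K': array([[422.83404183,   0.        , 282.81607276],
       [  0.        , 422.83404183, 215.09552102],
       [  0.        ,   0.        ,   1.        ]]), 'world_from_camera': array([[ 0.72519605, -0.41512663,  0.54932738,  1.00714203],
       [ 0.68843577,  0.42311524, -0.58909225, -0.52817524],
       [ 0.01211909,  0.80538399,  0.59262953,  0.58257864],
       [ 0.        ,  0.        ,  0.        ,  1.        ]])}
top {'K': array([[455.27616768,   0.        , 286.71604728],
       [  0.        , 455.27616768, 212.30242773],
       [  0.        ,   0.        ,   1.        ]]), 'world_from_camera': array([[ 0.03002064,  0.99338145, -0.1108695 ,  0.38726396],
       [-0.99951743,  0.03071984,  0.00460329,  0.00894054],
       [ 0.00797872,  0.11067781,  0.99382431,  1.2444525 ],
       [ 0.        ,  0.        ,  0.        ,  1.        ]])}
```

View pics/top1.png

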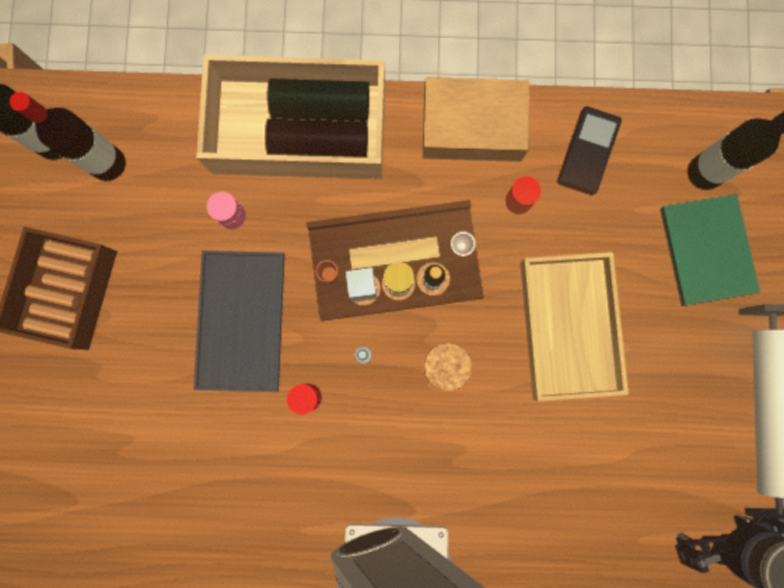

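View pics/sc1.png

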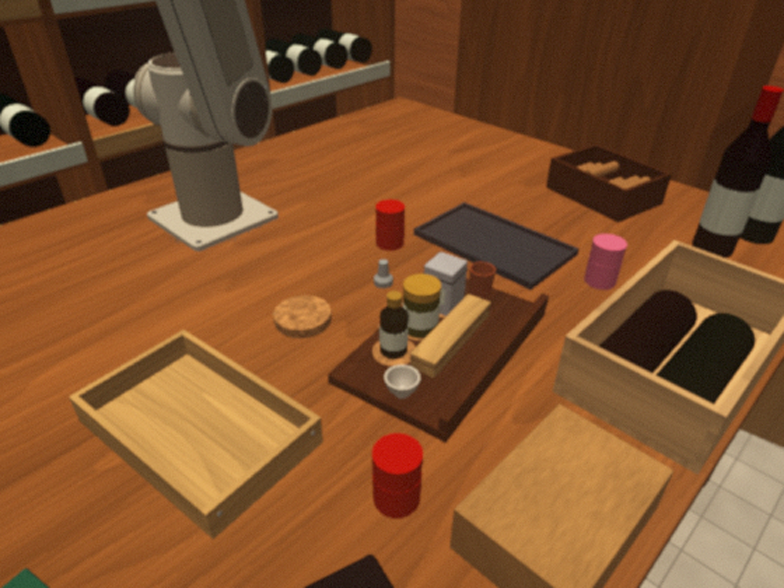

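Top picture (784-wide): tin (360,283), jar with brass lid (398,278), mini (433,275), case behind (394,252), tumbler (327,271), bowl (462,243), tray left (240,320), gift box right (575,325). Could be mistaken for the jar: red (302,399), red (525,190), pink (222,206). I choose the brass-lid jar at (398,278). A large box with bottles (290,115) is not the gift box. Now measuring, with one close crop to check.

Run:
```python
from h import *
f=np.load('pics/top1.npz');p=f['p'];d=f['d']
cv2.imwrite('pics/crop1.png',cv2.resize(p[135:235,210:355,::-1],None,fx=5.5,fy=5.5,interpolation=cv2.INTER_CUBIC))
W=cloud('top',d); np.save('pics/W.npy',W)
f2=np.load('pics/sc1.npz');W2=cloud('scene',f2['d'])
def blob(W,cx,cy,r,z0,z1):
    m=(np.hypot(W[...,0]-cx,W[...,1]-cy)<r)&(W[...,2]>z0)&(W[...,2]<z1); return W[m]
for n,u,v in [('tin',360,283),('jar',398,278),('mini',436,268),('bowl',462,243),('tumb',327,271),('case',394,252),('tray',240,320),('gb',575,325)]:
    u,v=u/1.4,v/1.4; P=W[int(v),int(u)]; print(n,P.round(4))
def rect(P,n):
    r=cv2.minAreaRect((P[:,:2]*1000).astype(np.float32)); print(n,len(P),np.round(r[0],1),np.round(r[1],1),round(r[2],2),'z',np.median(P[:,2]).round(4))
c={k:W[int(v/1.4),int(u/1.4),:2] for k,(u,v) in dict(tin=(360,283),jar=(398,278),mini=(436,268),case=(394,252),tray=(240,320),gb=(575,325),bowl=(462,243),tumb=(327,271)).items()}
for nm,WW in(('top',W),('scene',W2)):
    print(nm)
    rect(blob(WW,*c['tin'],.035,.088,.11),'tin')
    rect(blob(WW,*c['jar'],.033,.09,.11),'jar')
    rect(blob(WW,*c['mini'],.03,.105,.13),'mini')
    rect(blob(WW,*c['case'],.1,.041,.05),'case')
    rect(blob(WW,*c['bowl'],.035,.041,.06),'bowl')
    rect(blob(WW,*c['tumb'],.035,.058,.08),'tumb')
    rect(blob(WW,*c['tray'],.17,.010,.03),'trayrim')
    rect(blob(WW,*c['gb'],.17,.040,.06),'gbrim')
```

```text
tin [0.5392 0.0799 0.0975]
jar [0.5512 0.0116 0.1002]
mini [ 0.5683 -0.0554  0.1189]
bowl [ 0.6351 -0.1116  0.0224]
tumb [0.5718 0.1505 0.0219]
case [0.6077 0.0213 0.0435]
tray [0.4728 0.317  0.0047]
gb [ 0.4815 -0.334   0.009 ]
top
tin 385 [540.   80.1] [50.8 49.8] 9.83 z 0.0984
jar 365 [552.8  11.7] [53.9 51. ] 1.57 z 0.0987
mini 56 [559.8 -54.6] [18.2 17.5] 1.35 z 0.1173
case 956 [607.   21.3] [164.5 170.1] 9.71 z 0.046
bowl 99 [ 627.3 -109. ] [43.5 44.7] 89.83 z 0.0475
tumb 72 [563.5 146.1] [39.8 38.8] 1.05 z 0.068
trayrim 1285 [470.9 272.5] [270.6 250.3] 0.02 z 0.0135
gbrim 1099 [ 478.  -325.6] [270.4 172.4] 5.77 z 0.0453
scene
tin 373 [543.4  77.8] [50.4 52.5] 10.45 z 0.0967
jar 393 [556.1   8.3] [53.4 54.3] 67.65 z 0.0972
mini 106 [563. -58.] [19.7 21.4] 88.26 z 0.1146
case 1248 [621.2  23.1] [143.4 177.4] 7.81 z 0.0452
bowl 216 [ 630.2 -112. ] [46.  45.7] 79.11 z 0.0464
tumb 150 [567.4 143.4] [41.5 40.9] 81.74 z 0.0639
trayrim 595 [473.2 276. ] [273.6 239.7] 0.36 z 0.0125
gbrim 2351 [ 480.1 -327.4] [274.6 171.7] 5.66 z 0.044
```

View pics/crop1.png

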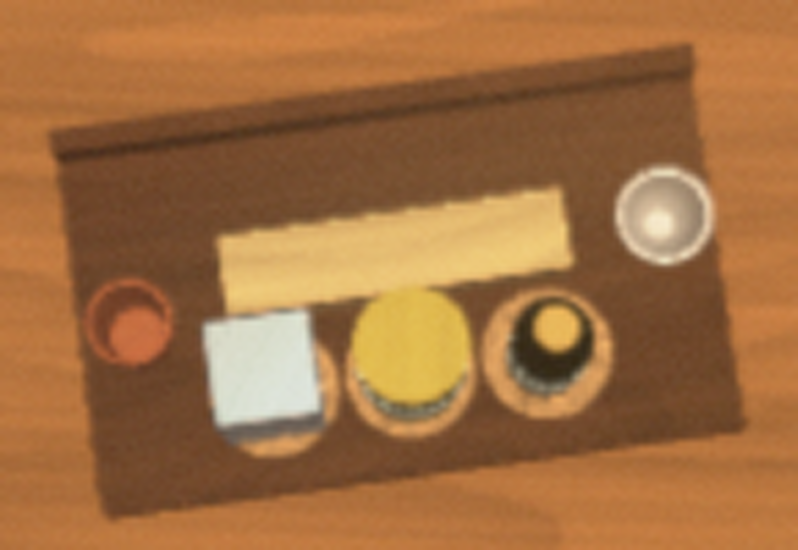

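Run:
```python
from h import *
import cv2
def R(a): return np.array([[np.cos(a),-np.sin(a)],[np.sin(a),np.cos(a)]])
def sel(W,c,yaw,hx,hy,z0,z1):
    q=(W[...,:2]-c)@R(yaw); m=(abs(q[...,0])<hx)&(abs(q[...,1])<hy)&(W[...,2]>z0)&(W[...,2]<z1); return W[m]
def rect(P,n):
    r=cv2.minAreaRect((P[:,:2]*1000).astype(np.float32)); print(n,len(P),np.round(r[0],1),np.round(r[1],1),round(r[2],2),'z',np.median(P[:,2]).round(4))
y=np.radians(8.5)
for nm,f in(('top','top1'),('scene','sc1')):
    W=cloud(nm,np.load('pics/'+f+'.npz')['d']); print(nm)
    dz=0 if nm=='top' else -.0015
    o=np.array([0,0]) if nm=='top' else np.array([.0032,-.0027])
    rect(sel(W,o+[.607,.0213],y,.027,.1,.043+dz,.049+dz),'case')
    rect(sel(W,o+[.595,.0175],y,.11,.175,.014+dz,.0225+dz),'standtop')
    rect(sel(W,o+[.47,.317],0,.15,.095,.0095+dz,.02),'trayrim')
    rect(sel(W,o+[.478,-.3256],0.1,.15,.1,.040,.05),'gbrim')
    print('mini', np.median(sel(W,o+[.5598,-.0546],0,.03,.03,.108,.13),0))
```

```text
top
case 732 [606.2  21. ] [ 40.5 169.7] 10.26 z 0.0463
standtop 4673 [589.8  18.1] [179.5 320.3] 9.76 z 0.0186
trayrim 1352 [470.7 316.9] [270.2 162.5] 0.49 z 0.0121
gbrim 1071 [ 478.  -325.8] [270.4 172. ] 5.79 z 0.0452
mini [ 0.55960659 -0.05437025  0.11735166]
scene
case 1059 [608.9  17.9] [ 41.  171.7] 9.91 z 0.0451
standtop 4516 [598.2  16.8] [190.8 323.7] 9.55 z 0.0172
trayrim 718 [473.  313.5] [273.6 164.7] 0.37 z 0.0122
gbrim 2351 [ 480.1 -327.4] [274.6 171.7] 5.66 z 0.044
mini [ 0.5654166  -0.05935737  0.1148678 ]
```

Call:
play_rows --moves '[[1,[0,0,0],[0,0,-0.118]],[1,[0,0,0],[0,0,-0.118]],[1,[0,0,0],[0,0,-0.118]],[1,[0,0,0],[0,0,-0.118]],[1,[0,0,0],[0,0,-0.118]],[1,[0,0,0],[0,0,-0.118]],[1,[0,0,0],[0,0,-0.118]],[1,[0,0,0],[0,0,-0.118]],[1,[0,0,0],[0,0,-0.118]],[1,[0,0,0],[0,0,-0.118]],[1,[0,0,0],[0,0,-0.118]],[1,[0,0,0],[0,0,-0.118]]]'

```text
clock: 1.1
eef_pos: [0.158, -0.4739, 0.2036]
tool_rot: [0.643, 0.766, 0.0, -0.001]
ft_force: [-0.3, 0.1, 0.4]
grip_width: 0.0854
```

```bash
cat > go.py <<'E'
import sys
from h import *
from scipy.spatial.transform import Rotation as Ro
o=bot.get_obs(); r=Ro.from_quat(o['tool_rot']); M=r.as_matrix()
print('t',round(o['clock'],2),'pos',(o['eef_pos']*1000).round(1),'ydir',np.degrees(np.arctan2(M[1,1],M[0,1])).round(2),'z',M[:,2].round(4),'w',round(o['grip_width']*1000,1),'F',o['ft_force'].round(1),'j1,6',o['joint_pos'][[0,5]].round(2))
for a in sys.argv[1:]:
    v=np.array([float(x) for x in a.split(',')]); print(a,'tool cm',(M.T@(v/1000-o['eef_pos'])*100).round(2))
E
python3 go.py 541.7,79,150 541.7,79,50
```

```text
t 1.1 pos [ 158.  -473.9  203.6] ydir 9.9 z [-4.0e-04  1.3e-03 -1.0e+00] w 85.4 F [-0.3  0.1  0.4] j1,6 [-1.25  0.15]
541.7,79,150 tool cm [47.86 47.31  5.42]
541.7,79,50 tool cm [47.85 47.31 15.42]
```

Call:
play_rows --moves '[[1,[2.6,2.6,0],[0,0,0]],[1,[2.6,2.6,0],[0,0,0]],[1,[2.6,2.6,0],[0,0,0]],[1,[2.6,2.6,0],[0,0,0]],[1,[2.6,2.6,0],[0,0,0]],[1,[2.6,2.6,0],[0,0,0]],[1,[2.6,2.6,0],[0,0,0]],[1,[2.6,2.6,0],[0,0,0]],[1,[2.6,2.6,0],[0,0,0]],[1,[2.6,2.6,0],[0,0,0]],[1,[2.6,2.6,0],[0,0,0]],[1,[2.6,2.6,0],[0,0,0]]]'

```text
clock: 2.1
eef_pos: [0.4143, -0.113, 0.204]
tool_rot: [0.646, 0.764, -0.0, -0.0]
ft_force: [0.3, -1.3, -0.1]
grip_width: 0.0851
```

```bash
python3 go.py 541.7,79,150 541.7,79,50
```

```text
t 2.1 pos [ 414.3 -113.   204. ] ydir 9.57 z [-4.e-04 -0.e+00 -1.e+00] w 85.1 F [ 0.3 -1.3 -0.1] j1,6 [-0.27  1.14]
541.7,79,150 tool cm [16.82 15.76  5.39]
541.7,79,50 tool cm [16.82 15.76 15.39]
```

Call:
play_rows --moves '[[1,[2.6,2.4,0.5],[0,0,0]],[1,[2.6,2.4,0.5],[0,0,0]],[1,[2.6,2.4,0.5],[0,0,0]],[1,[2.6,2.4,0.5],[0,0,0]],[1,[2.6,2.4,0.5],[0,0,0]],[1,[2.0,2.0,0.5],[0,0,0]],[1,[0,0,0],[0,0,0]],[1,[0,0,0],[0,0,0]],[1,[0,0,0],[0,0,0]]]'

```text
clock: 2.85
eef_pos: [0.5263, 0.0561, 0.1736]
tool_rot: [0.646, 0.764, -0.001, -0.001]
ft_force: [-0.3, -0.4, -0.0]
grip_width: 0.0855
```

```bash
cat > wr.py <<'E'
import sys
from h import *
from scipy.spatial.transform import Rotation as Ro
def wcloud(f,s=1.4):
    o=bot.get_obs(); p,d=save('wrist',f,s=s)
    T=np.eye(4); T[:3,:3]=Ro.from_quat(o['tool_rot']).as_matrix(); T[:3,3]=o['eef_pos']
    return cloud('wrist',d,T@np.array(bot.camera_info('wrist')['T_tool_cam']))
E
python3 go.py 541.7,79,150 541.7,79,50
python3 - <<'E'
from wr import *
W=wcloud('w1')
z=W[...,2]
for n,c,r,a,b in[('tin',(.5417,.079),.04,.092,.105),('jar',(.5545,.01),.033,.092,.105),('mini',(.5614,-.0563),.03,.107,.13)]:
    m=(np.hypot(W[...,0]-c[0],W[...,1]-c[1])<r)&(z>a)&(z<b);P=W[m]
    if len(P)>9: print(n,len(P),cv2.minAreaRect((P[:,:2]*1000).astype(np.float32)),np.median(P[:,2]))
E
```

```text
t 2.85 pos [526.3  56.1 173.6] ydir 9.59 z [-1.8e-03 -6.0e-04 -1.0e+00] w 85.5 F [-0.3 -0.4 -0. ] j1,6 [0.11 1.51]
541.7,79,150 tool cm [2.   1.91 2.36]
541.7,79,50 tool cm [ 2.    1.92 12.36]
tin 3848 ((543.9239501953125, 79.676513671875), (50.08272171020508, 49.67765426635742), 10.146952629089355) 0.09801247394190626
jar 3037 ((556.5424194335938, 10.900411605834961), (53.388389587402344, 54.39195251464844), 9.528388023376465) 0.09824923993537013
mini 519 ((563.5087890625, -55.426185607910156), (20.072004318237305, 21.237163543701172), 20.36720848083496) 0.11605398460802796
```

View pics/w1.png

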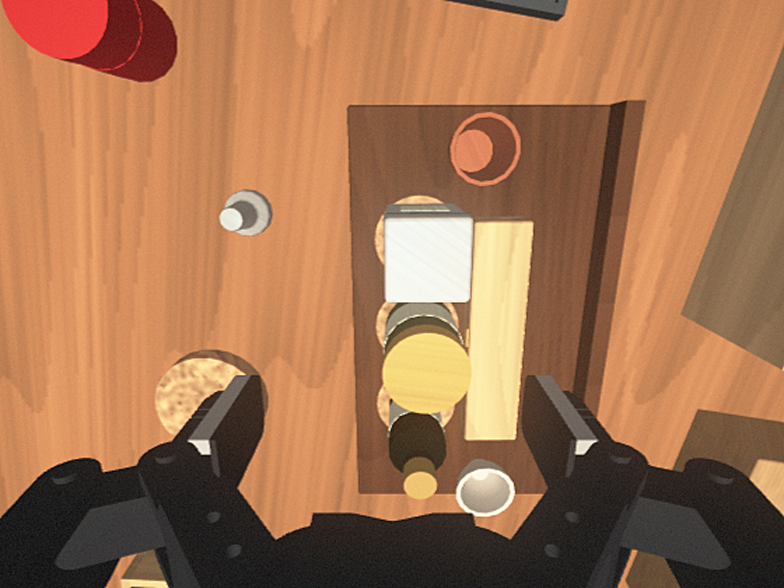

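Call:
play_rows --moves '[[1,[2.0,2.1,0],[0,0,0]],[1,[0,0,0],[0,0,0]],[1,[0,0,2.5],[0,0,0]],[1,[0,0,2.5],[0,0,0]],[1,[0,0,2.5],[0,0,0]],[1,[0,0,2.5],[0,0,0]],[1,[0,0,1.5],[0,0,0]],[1,[0,0,0.6],[0,0,0]],[1,[0,0,0],[0,0,0]],[1,[0,0,0],[0,0,0]]]'

```text
clock: 3.73
eef_pos: [0.5447, 0.0789, 0.0541]
tool_rot: [0.646, 0.763, 0.0, 0.0]
ft_force: [0.4, 0.7, 0.3]
grip_width: 0.0854
```

```bash
python3 go.py 543.5,79.5,52
```

```text
t 3.73 pos [544.7  78.9  54.1] ydir 9.5 z [ 9.e-04  1.e-04 -1.e+00] w 85.4 F [0.4 0.7 0.3] j1,6 [0.14 1.55]
543.5,79.5,52 tool cm [ 0.08 -0.11  0.21]
```

Call:
play_rows --moves '[[1,[0,-0.1,0.2],[0,0,0]],[-1,[0,0,0],[0,0,0]],[-1,[0,0,0],[0,0,0]],[-1,[0,0,0],[0,0,0]],[-1,[0,0,0],[0,0,0]],[-1,[0,0,0],[0,0,0]],[-1,[0,0,0],[0,0,0]],[-1,[0,0,0],[0,0,0]],[-1,[0,0,0],[0,0,0]],[-1,[0,0,0],[0,0,0]]]'

```text
clock: 4.57
eef_pos: [0.5438, 0.0795, 0.0523]
tool_rot: [0.646, 0.764, 0.0, 0.0]
ft_force: [-1.4, -0.6, 6.6]
grip_width: 0.0488
```

```bash
python3 go.py
```

```text
t 4.57 pos [543.8  79.5  52.3] ydir 9.58 z [ 1.3e-03  1.0e-04 -1.0e+00] w 48.8 F [-1.4 -0.6  6.6] j1,6 [0.15 1.55]
```

Call:
play_rows --moves '[[-1,[0,0,-1.0],[0,0,0]],[-1,[0,0,-2.5],[0,0,0]],[-1,[0,0,-3.0],[0,0,0]],[-1,[0,0,-2.5],[0,0,0]],[-1,[2.0,0.5,0],[0,0,0]],[-1,[3.5,1.0,0],[0,0,0]],[-1,[3.5,1.0,0],[0,0,0]],[-1,[3.5,1.0,0],[0,0,0]],[-1,[3.5,1.0,0],[0,0,0]],[-1,[2.5,0.5,0],[0,0,0]],[-1,[1.5,0,0],[0,0,0]],[-1,[0,0,0],[0,0,0]]]'

```text
clock: 5.57
eef_pos: [0.5584, 0.2883, 0.1407]
tool_rot: [0.644, 0.765, -0.0, -0.001]
ft_force: [-0.1, 0.1, -2.4]
grip_width: 0.0487
```

```bash
python3 go.py 560,285,40.3
```

```text
t 5.57 pos [558.4 288.3 140.7] ydir 9.83 z [-1.e-03  7.e-04 -1.e+00] w 48.7 F [-0.1  0.1 -2.4] j1,6 [0.48 1.88]
560,285,40.3 tool cm [-0.36  0.11 10.04]
```

Call:
play_rows --moves '[[-1,[0,0,1.5],[0,0,0]],[-1,[0,0,2.5],[0,0,0]],[-1,[0,0,2.5],[0,0,0]],[-1,[0,0,1.5],[0,0,0]],[-1,[0,0,0.8],[0,0,0]],[-1,[0,0,0.4],[0,0,0]],[-1,[0,0,0.2],[0,0,0]],[-1,[0,0,0],[0,0,0]],[-1,[0,0,0],[0,0,0]]]'

```text
clock: 6.32
eef_pos: [0.5605, 0.2851, 0.0486]
tool_rot: [0.646, 0.764, 0.001, 0.0]
ft_force: [-0.3, 1.0, -1.5]
grip_width: 0.0485
```

```bash
python3 go.py 560,285,40.3
```

```text
t 6.32 pos [560.5 285.1  48.6] ydir 9.55 z [ 0.0021  0.001  -1.    ] w 48.5 F [-0.3  1.  -1.5] j1,6 [0.47 1.87]
560,285,40.3 tool cm [-0.01 -0.05  0.83]
```

Call:
play_rows --moves '[[-1,[0,0,0.2],[0,0,0]],[-1,[0,0,0.2],[0,0,0]],[-1,[0,0,0.1],[0,0,0]],[-1,[0,0,0.1],[0,0,0]],[-1,[0,0,0.1],[0,0,0]],[-1,[0,0,0],[0,0,0]],[-1,[0,0,0],[0,0,0]]]'

```text
clock: 6.9
eef_pos: [0.5595, 0.285, 0.0404]
tool_rot: [0.646, 0.764, 0.0, 0.0]
ft_force: [-1.4, 0.1, 0.0]
grip_width: 0.0489
```

```bash
python3 go.py 560,285,40.3
```

```text
t 6.9 pos [559.5 285.   40.4] ydir 9.57 z [ 2.e-04  1.e-04 -1.e+00] w 48.9 F [-1.4  0.1  0. ] j1,6 [0.47 1.87]
560,285,40.3 tool cm [-0.01  0.05  0.01]
```

Call:
play_rows --moves '[[1,[0,0,0],[0,0,0]],[1,[0,0,0],[0,0,0]],[1,[0,0,0],[0,0,0]],[1,[0,0,0],[0,0,0]],[1,[0,0,0],[0,0,0]],[1,[0,0,-2.0],[0,0,0]],[1,[0,0,-3.0],[0,0,0]],[1,[0,0,-3.0],[0,0,0]],[1,[0,0,-3.0],[0,0,0]],[1,[-3.0,-0.5,0],[0,0,0]],[1,[-3.5,-0.7,0],[0,0,0]],[1,[-3.5,-0.7,0],[0,0,0]]]'

```text
clock: 7.9
eef_pos: [0.5578, 0.183, 0.1511]
tool_rot: [0.645, 0.764, 0.001, 0.001]
ft_force: [1.3, -0.3, -0.8]
grip_width: 0.0851
```

Call:
play_rows --moves '[[1,[-3.5,-0.6,0],[0,0,0]],[1,[-3.5,-0.6,0],[0,0,0]],[1,[-3.5,-0.6,0],[0,0,0]],[1,[-3.5,-0.6,0],[0,0,0]],[1,[-2.0,-0.4,0],[0,0,0]],[1,[-1.0,-0.2,0],[0,0,0]],[1,[0,0,0],[0,0,0]],[1,[0,0,0],[0,0,0]]]'

```text
clock: 8.57
eef_pos: [0.5562, 0.0109, 0.1503]
tool_rot: [0.646, 0.763, 0.0, -0.0]
ft_force: [-0.4, 0.3, 0.4]
grip_width: 0.0854
```

```bash
python3 go.py 556,10.7,52;  python3 - <<'E'
from wr import *
W=wcloud('w2')
z=W[...,2]
for n,c,r,a,b in[('jar',(.556,.0107),.033,.092,.105),('mini',(.563,-.0556),.03,.107,.13)]:
    m=(np.hypot(W[...,0]-c[0],W[...,1]-c[1])<r)&(z>a)&(z<b);P=W[m]
    if len(P)>9: print(n,len(P),cv2.minAreaRect((P[:,:2]*1000).astype(np.float32)),np.median(P[:,2]))
f=np.load('pics/w2.npz')
E
```

```text
t 8.57 pos [556.2  10.9 150.3] ydir 9.54 z [ 3.e-04  8.e-04 -1.e+00] w 85.4 F [-0.4  0.3  0.4] j1,6 [0.02 1.42]
556,10.7,52 tool cm [-0.02 -0.03  9.83]
jar 4144 ((556.1796875, 10.486194610595703), (54.04068374633789, 54.2532844543457), 10.029989242553711) 0.09822981998855955
mini 678 ((563.6966552734375, -55.480804443359375), (19.87586212158203, 20.804752349853516), 12.713515281677246) 0.11612136703782557
```

Call:
play_rows --moves '[[1,[0,0,2.5],[0,0,0]],[1,[0,0,2.5],[0,0,0]],[1,[0,0,2.5],[0,0,0]],[1,[0,0,1.5],[0,0,0]],[1,[0,0,0.8],[0,0,0]],[1,[0,0,0],[0,0,0]],[1,[0,0,0],[0,0,0]]]'

```text
clock: 9.2
eef_pos: [0.5564, 0.0117, 0.0524]
tool_rot: [0.645, 0.764, 0.0, -0.0]
ft_force: [0.6, -0.2, 0.5]
grip_width: 0.0852
```

Call:
play_rows --moves '[[-1,[0,0,0],[0,0,0]],[-1,[0,0,0],[0,0,0]],[-1,[0,0,0],[0,0,0]],[-1,[0,0,0],[0,0,0]],[-1,[0,0,0],[0,0,0]],[-1,[0,0,0],[0,0,0]],[-1,[0,0,0],[0,0,0]],[-1,[0,0,0],[0,0,0]]]'

```text
clock: 9.87
eef_pos: [0.5571, 0.0105, 0.0541]
tool_rot: [0.646, 0.764, 0.001, 0.001]
ft_force: [-0.7, -0.1, 4.6]
grip_width: 0.0517
```

```bash
python3 go.py 470,345,140
```

```text
t 9.87 pos [557.1  10.5  54.1] ydir 9.55 z [ 2.9e-03  3.0e-04 -1.0e+00] w 51.7 F [-0.7 -0.1  4.6] j1,6 [0.02 1.42]
470,345,140 tool cm [34.43 -3.01 -8.6 ]
```

Call:
play_rows --moves '[[-1,[0,0,-1.0],[0,0,0]],[-1,[0,0,-2.5],[0,0,0]],[-1,[0,0,-3.0],[0,0,0]],[-1,[0,0,-2.3],[0,0,0]],[-1,[2.0,-0.2,0],[0,0,0]],[-1,[3.5,-0.3,0],[0,0,0]],[-1,[3.5,-0.3,0],[0,0,0]],[-1,[3.5,-0.3,0],[0,0,0]],[-1,[3.5,-0.3,0],[0,0,0]],[-1,[3.5,-0.3,0],[0,0,0]],[-1,[3.5,-0.3,0],[0,0,0]],[-1,[3.5,-0.3,0],[0,0,0]]]'

```text
clock: 10.87
eef_pos: [0.4888, 0.2695, 0.1411]
tool_rot: [0.646, 0.764, 0.0, 0.0]
ft_force: [-0.0, -0.1, -1.8]
grip_width: 0.0514
```

Call:
play_rows --moves '[[-1,[3.5,-0.3,0],[0,0,0]],[-1,[2.5,-0.2,0],[0,0,0]],[-1,[1.5,-0.2,0],[0,0,0]],[-1,[0,0,0],[0,0,0]],[-1,[0,0,0],[0,0,0]]]'

```text
clock: 11.28
eef_pos: [0.4697, 0.3408, 0.1404]
tool_rot: [0.645, 0.764, -0.0, 0.0]
ft_force: [-0.0, 0.1, -2.6]
grip_width: 0.0517
```

```bash
python3 go.py 470,345,42.1
```

```text
t 11.28 pos [469.7 340.8 140.4] ydir 9.64 z [ 1.e-04 -9.e-04 -1.e+00] w 51.7 F [-0.   0.1 -2.6] j1,6 [0.63 2.03]
470,345,42.1 tool cm [0.42 0.1  9.83]
```

Call:
play_rows --moves '[[-1,[0.3,0,1.5],[0,0,0]],[-1,[0,0,2.5],[0,0,0]],[-1,[0,0,2.5],[0,0,0]],[-1,[0,0,1.5],[0,0,0]],[-1,[0,0,0.8],[0,0,0]],[-1,[0,0,0.3],[0,0,0]],[-1,[0,0,0.1],[0,0,0]],[-1,[0,0,0],[0,0,0]],[-1,[0,0,0],[0,0,0]]]'

```text
clock: 12.03
eef_pos: [0.4706, 0.3441, 0.0496]
tool_rot: [0.646, 0.763, 0.001, 0.0]
ft_force: [-0.7, 0.8, -1.5]
grip_width: 0.0515
```

```bash
python3 go.py 470,345,42.1
```

```text
t 12.03 pos [470.6 344.1  49.6] ydir 9.54 z [ 0.0021  0.0015 -1.    ] w 51.5 F [-0.7  0.8 -1.5] j1,6 [0.63 2.04]
470,345,42.1 tool cm [ 0.09 -0.05  0.75]
```

Call:
play_rows --moves '[[-1,[0,0,0.2],[0,0,0]],[-1,[0,0,0.1],[0,0,0]],[-1,[0,0,0.1],[0,0,0]],[-1,[0,0,0.1],[0,0,0]],[-1,[0,0,0.1],[0,0,0]],[-1,[0,0,0],[0,0,0]],[-1,[0,0,0],[0,0,0]]]'

```text
clock: 12.62
eef_pos: [0.4694, 0.3439, 0.0423]
tool_rot: [0.646, 0.764, 0.0, -0.0]
ft_force: [-0.4, 0.0, -0.1]
grip_width: 0.0514
```

```bash
python3 go.py 470,345,42.1
```

```text
t 12.62 pos [469.4 343.9  42.3] ydir 9.58 z [ 1.e-04  1.e-04 -1.e+00] w 51.4 F [-0.4  0.  -0.1] j1,6 [0.63 2.04]
470,345,42.1 tool cm [0.1  0.07 0.02]
```

Call:
play_rows --moves '[[1,[0,0,0],[0,0,0]],[1,[0,0,0],[0,0,0]],[1,[0,0,0],[0,0,0]],[1,[0,0,0],[0,0,0]],[1,[0,0,0],[0,0,0]],[1,[0,0,-2.0],[0,0,0]],[1,[0,0,-3.0],[0,0,0]],[1,[0,0,-3.0],[0,0,0]],[1,[0,0,-3.0],[0,0,0]],[1,[-3.0,0.2,0],[0,0,0]],[1,[-3.5,0.2,0],[0,0,0]],[1,[-3.5,0.2,0],[0,0,0]]]'

```text
clock: 13.62
eef_pos: [0.4925, 0.2461, 0.1532]
tool_rot: [0.645, 0.764, 0.001, 0.001]
ft_force: [0.5, -0.7, 0.3]
grip_width: 0.0856
```

Call:
play_rows --moves '[[1,[-3.5,0.2,0],[0,0,0]],[1,[-3.5,0.2,0],[0,0,0]],[1,[-3.5,0.2,0],[0,0,0]],[1,[-3.5,0.2,0],[0,0,0]],[1,[-3.5,0.2,0],[0,0,0]],[1,[-3.5,0.2,0],[0,0,0]],[1,[-3.5,0.2,0],[0,0,0]],[1,[-3.0,0.2,0],[0,0,0]],[1,[-2.0,0.2,0],[0,0,0]],[1,[-1.5,0.2,0],[0,0,0]],[1,[0,0,0],[0,0,0]],[1,[0,0,0],[0,0,0]]]'

```text
clock: 14.62
eef_pos: [0.5632, -0.0564, 0.152]
tool_rot: [0.646, 0.763, 0.0, -0.0]
ft_force: [0.3, 0.2, 0.7]
grip_width: 0.0856
```

```bash
python3 go.py 563.5,-55.5,51;  python3 - <<'E'
from wr import *
W=wcloud('w3')
z=W[...,2]
for n,c,r,a,b in[('mini',(.563,-.0556),.03,.107,.13)]:
    m=(np.hypot(W[...,0]-c[0],W[...,1]-c[1])<r)&(z>a)&(z<b);P=W[m]
    if len(P)>9: print(n,len(P),cv2.minAreaRect((P[:,:2]*1000).astype(np.float32)),np.median(P[:,2]))
save('scene','sc2',s=1.4)
E
```

```text
t 14.62 pos [563.2 -56.4 152. ] ydir 9.5 z [-4.e-04  6.e-04 -1.e+00] w 85.6 F [0.3 0.2 0.7] j1,6 [-0.1  1.3]
563.5,-55.5,51 tool cm [ 0.08  0.05 10.1 ]
mini 749 ((563.61865234375, -55.60426330566406), (20.10074806213379, 20.247451782226562), 12.02757740020752) 0.11618661044636894
```

View pics/sc2.png

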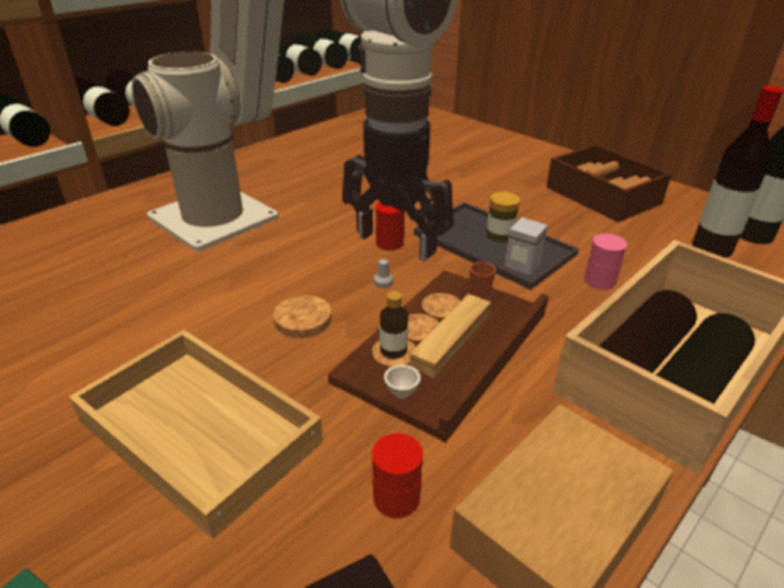

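The jar (503,218) and tin (525,247) stand upright in the tray. The case (450,335), bowl and tumbler are unmoved. Next the mini.

Call:
play_rows --moves '[[1,[0.1,0,2.5],[0,0,0]],[1,[0,0,2.5],[0,0,0]],[1,[0,0,2.5],[0,0,0]],[1,[0,0,1.6],[0,0,0]],[1,[0,0,0.9],[0,0,0]],[1,[0,0,0],[0,0,0]],[1,[0,0,0],[0,0,0]]]'

```text
clock: 15.3
eef_pos: [0.5631, -0.0542, 0.0525]
tool_rot: [0.645, 0.764, -0.0, -0.0]
ft_force: [-0.0, -0.1, 0.7]
grip_width: 0.085
```

Call:
play_rows --moves '[[-1,[0,0,0],[0,0,0]],[-1,[0,0,0],[0,0,0]],[-1,[0,0,0],[0,0,0]],[-1,[0,0,0],[0,0,0]],[-1,[0,0,0],[0,0,0]],[-1,[0,0,0],[0,0,0]],[-1,[0,0,0],[0,0,0]],[-1,[0,0,0],[0,0,0]],[-1,[0,0,0],[0,0,0]],[-1,[0,0,0],[0,0,0]]]'

```text
clock: 16.13
eef_pos: [0.5638, -0.0555, 0.0537]
tool_rot: [0.646, 0.764, 0.001, 0.001]
ft_force: [-0.9, -0.0, 6.0]
grip_width: 0.0355
```

```bash
python3 go.py 385,285,140
```

```text
t 16.13 pos [563.8 -55.5  53.7] ydir 9.55 z [ 2.1e-03 -3.0e-04 -1.0e+00] w 35.5 F [-0.9 -0.   6. ] j1,6 [-0.1   1.31]
385,285,140 tool cm [ 36.54 -11.96  -8.67]
```

Call:
play_rows --moves '[[-1,[0,0,-0.5],[0,0,0]],[-1,[0,0,-1.0],[0,0,0]],[-1,[0,0,-1.5],[0,0,0]],[-1,[0,0,-1.0],[0,0,0]],[-1,[0,0,0],[0,0,0]],[-1,[0,0,0],[0,0,0]]]'

```text
clock: 16.63
eef_pos: [0.5639, -0.0553, 0.0932]
tool_rot: [0.646, 0.764, 0.001, 0.001]
ft_force: [-0.5, -0.3, -1.2]
grip_width: 0.0352
```

```bash
python3 go.py 385,285,140;  python3 - <<'E'
from h import *
save('scene','sc3',crop=(200,100,400,300),s=3)
E
```

```text
t 16.63 pos [563.9 -55.3  93.2] ydir 9.57 z [ 2.3e-03 -2.0e-04 -1.0e+00] w 35.2 F [-0.5 -0.3 -1.2] j1,6 [-0.1   1.31]
385,285,140 tool cm [ 36.53 -11.98  -4.73]
```

View pics/sc3.png

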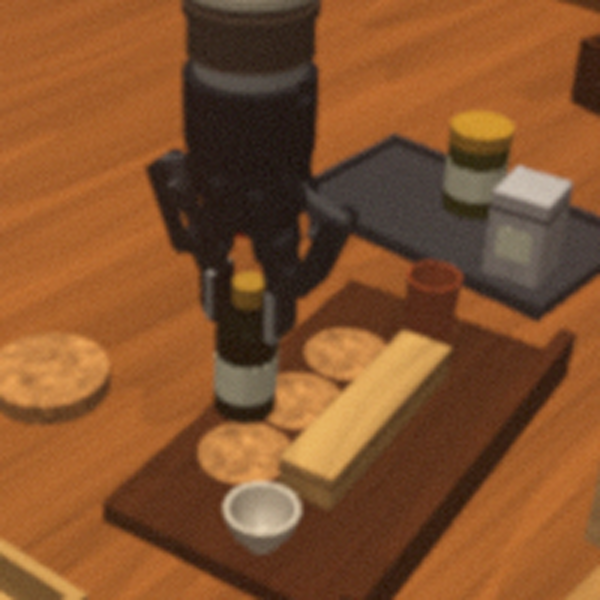

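The bottle hangs upright (about 247,360 in the crop) between the pads. The case and bowl are untouched. On to the tray.

Call:
play_rows --moves '[[-1,[0,0,-2.0],[0,0,0]],[-1,[0,0,-2.0],[0,0,0]],[-1,[0,0,-0.7],[0,0,0]],[-1,[2.0,-0.6,0],[0,0,0]],[-1,[3.5,-1.2,0],[0,0,0]],[-1,[3.5,-1.2,0],[0,0,0]],[-1,[3.5,-1.2,0],[0,0,0]],[-1,[3.5,-1.2,0],[0,0,0]],[-1,[3.5,-1.2,0],[0,0,0]],[-1,[3.5,-1.2,0],[0,0,0]],[-1,[3.5,-1.2,0],[0,0,0]],[-1,[3.5,-1.2,0],[0,0,0]]]'

```text
clock: 17.68
eef_pos: [0.4111, 0.2247, 0.1383]
tool_rot: [0.646, 0.764, -0.001, -0.0]
ft_force: [-0.0, 0.6, -0.2]
grip_width: 0.0358
```

Call:
play_rows --moves '[[-1,[3.0,-0.9,0],[0,0,0]],[-1,[2.0,-0.6,0],[0,0,0]],[-1,[1.3,-0.3,0],[0,0,0]],[-1,[0,0,0],[0,0,0]],[-1,[0,0,0],[0,0,0]]]'

```text
clock: 18.1
eef_pos: [0.3837, 0.2829, 0.1384]
tool_rot: [0.645, 0.764, -0.001, 0.0]
ft_force: [-0.0, -0.1, -1.9]
grip_width: 0.0352
```

```bash
python3 go.py 385,285,41.7
```

```text
t 18.1 pos [383.7 282.9 138.4] ydir 9.68 z [-9.0e-04 -1.2e-03 -1.0e+00] w 35.2 F [-0.  -0.1 -1.9] j1,6 [0.64 2.04]
385,285,41.7 tool cm [0.2  0.17 9.67]
```

Call:
play_rows --moves '[[-1,[0.2,0.1,1.5],[0,0,0]],[-1,[0,0,2.5],[0,0,0]],[-1,[0,0,2.5],[0,0,0]],[-1,[0,0,1.4],[0,0,0]],[-1,[0,0,0.7],[0,0,0]],[-1,[0,0,0.3],[0,0,0]],[-1,[0,0,0.1],[0,0,0]],[-1,[0,0,0],[0,0,0]],[-1,[0,0,0],[0,0,0]]]'

```text
clock: 18.85
eef_pos: [0.3861, 0.2854, 0.0502]
tool_rot: [0.646, 0.763, 0.001, 0.0]
ft_force: [0.1, -0.3, -1.6]
grip_width: 0.0352
```

```bash
python3 go.py 385,285,41.7
```

```text
t 18.85 pos [386.1 285.4  50.2] ydir 9.54 z [ 0.0018  0.0013 -1.    ] w 35.2 F [ 0.1 -0.3 -1.6] j1,6 [0.64 2.04]
385,285,41.7 tool cm [-0.02 -0.11  0.85]
```

Call:
play_rows --moves '[[-1,[0,0,0.2],[0,0,0]],[-1,[0,0,0.2],[0,0,0]],[-1,[0,0,0.1],[0,0,0]],[-1,[0,0,0.1],[0,0,0]],[-1,[0,0,0.1],[0,0,0]],[-1,[0,0,0],[0,0,0]],[-1,[0,0,0],[0,0,0]]]'

```text
clock: 19.43
eef_pos: [0.385, 0.2849, 0.0421]
tool_rot: [0.646, 0.764, -0.0, -0.0]
ft_force: [-1.0, -0.1, -1.9]
grip_width: 0.0354
```

```bash
python3 go.py 385,285,41.7
```

```text
t 19.43 pos [385.  284.9  42.1] ydir 9.57 z [-1.e-04 -1.e-04 -1.e+00] w 35.4 F [-1.  -0.1 -1.9] j1,6 [0.64 2.04]
385,285,41.7 tool cm [0.01 0.   0.04]
```

Call:
play_rows --moves '[[-1,[0,0,0.1],[0,0,0]],[-1,[0,0,0],[0,0,0]],[-1,[0,0,0.1],[0,0,0]],[-1,[0,0,0],[0,0,0]],[-1,[0,0,0],[0,0,0]]]'

```text
clock: 19.85
eef_pos: [0.3851, 0.2854, 0.0417]
tool_rot: [0.646, 0.764, 0.001, -0.0]
ft_force: [-4.2, -1.8, 11.3]
grip_width: 0.0357
```

```bash
python3 go.py 385,285,41.7 608.5,20,150
```

```text
t 19.85 pos [385.1 285.4  41.7] ydir 9.58 z [ 6.0e-04  1.4e-03 -1.0e+00] w 35.7 F [-4.2 -1.8 11.3] j1,6 [0.64 2.04]
385,285,41.7 tool cm [-0.04 -0.02 -0.  ]
608.5,20,150 tool cm [-29.88  17.62 -10.86]
```

Call:
play_rows --moves '[[1,[0,0,-0.1],[0,0,0]],[1,[0,0,0],[0,0,0]],[1,[0,0,0],[0,0,0]],[1,[0,0,0],[0,0,0]],[1,[0,0,0],[0,0,0]],[1,[0,0,-2.0],[0,0,0]],[1,[0,0,-3.0],[0,0,0]],[1,[0,0,-3.0],[0,0,0]],[1,[0,0,-2.9],[0,0,0]],[1,[-2.5,1.5,0],[0,0,0]],[1,[-3.0,1.8,0],[0,0,0]],[1,[-3.0,1.8,0],[0,0,0]]]'

```text
clock: 20.85
eef_pos: [0.4503, 0.2095, 0.151]
tool_rot: [0.645, 0.764, 0.001, 0.0]
ft_force: [-0.3, 0.2, -0.9]
grip_width: 0.0856
```

Call:
play_rows --moves '[[1,[-3.0,1.8,0],[0,0,0]],[1,[-3.0,1.8,0],[0,0,0]],[1,[-3.0,1.8,0],[0,0,0]],[1,[-3.0,1.8,0],[0,0,0]],[1,[-3.0,1.8,0],[0,0,0]],[1,[-3.0,1.8,0],[0,0,0]],[1,[-2.0,1.2,0],[0,0,0]],[1,[-1.0,0.5,0],[0,0,0]],[1,[0,0,0],[0,0,0]],[1,[0,0,0],[0,0,0]]]'

```text
clock: 21.68
eef_pos: [0.607, 0.0234, 0.1495]
tool_rot: [0.646, 0.763, -0.0, -0.001]
ft_force: [-0.5, 1.0, 0.8]
grip_width: 0.0856
```

```bash
python3 go.py;  python3 - <<'E'
from wr import *
W=wcloud('w4')
c=np.array([.6085,.02]);a=np.radians(9.8);R=np.array([[np.cos(a),-np.sin(a)],[np.sin(a),np.cos(a)]])
q=(W[...,:2]-c)@R;m=(abs(q[...,0])<.03)&(abs(q[...,1])<.11)&(W[...,2]>.042)&(W[...,2]<.05);P=W[m]
print(len(P),cv2.minAreaRect((P[:,:2]*1000).astype(np.float32)),np.median(P[:,2]))
save('scene','sc4',s=1.4)
E
```

```text
t 21.68 pos [607.   23.4 149.5] ydir 9.53 z [-1.7e-03  6.0e-04 -1.0e+00] w 85.6 F [-0.5  1.   0.8] j1,6 [0.04 1.44]
8192 ((611.2586059570312, 7.679145812988281), (41.3008918762207, 194.75115966796875), 10.08346939086914) 0.04602324740064698
```

View pics/sc4.png

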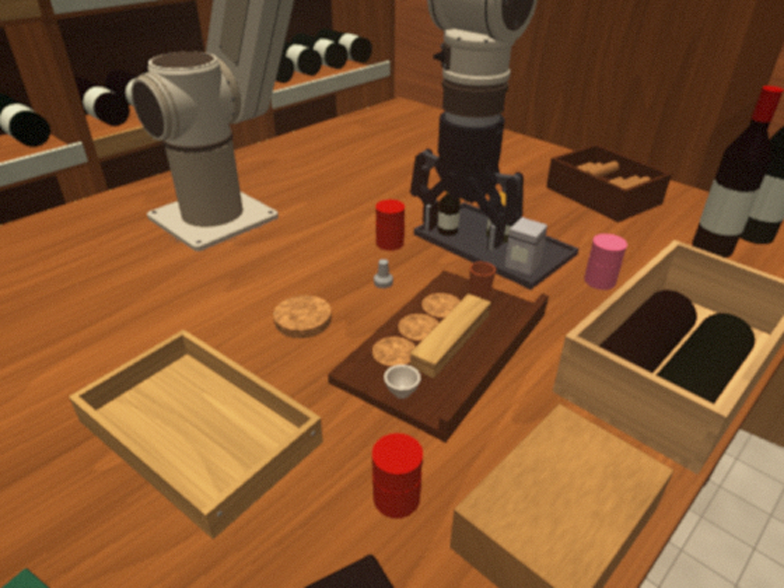

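Bottle (449,215), jar behind it and tin (525,247) stand upright in the tray, and the case is in place. Next the case; the measured centre is (609,20) mm, top at 46 mm.

Call:
play_rows --moves '[[1,[-0.4,0.1,2.5],[0,0,0]],[1,[0,0,3.0],[0,0,0]],[1,[0,0,3.0],[0,0,0]],[1,[0,0,2.0],[0,0,0]],[1,[0,0,1.0],[0,0,0]],[1,[0,0,0.5],[0,0,0]],[1,[0,0,0],[0,0,0]],[1,[0,0,0],[0,0,0]]]'

```text
clock: 22.45
eef_pos: [0.6102, 0.0202, 0.0316]
tool_rot: [0.645, 0.764, 0.001, 0.001]
ft_force: [0.6, -0.0, 0.5]
grip_width: 0.0857
```

```bash
python3 go.py 609,20,20
```

```text
t 22.45 pos [610.2  20.2  31.6] ydir 9.62 z [ 2.1e-03  1.0e-04 -1.0e+00] w 85.7 F [ 0.6 -0.   0.5] j1,6 [0.03 1.44]
609,20,20 tool cm [ 0.   -0.12  1.16]
```

Call:
play_rows --moves '[[1,[0,-0.1,0.4],[0,0,0]],[1,[0,0,0.4],[0,0,0]],[1,[0,0,0.2],[0,0,0]],[1,[0,0,0],[0,0,0]],[-1,[0,0,0],[0,0,0]],[-1,[0,0,0],[0,0,0]],[-1,[0,0,0],[0,0,0]],[-1,[0,0,0],[0,0,0]],[-1,[0,0,0],[0,0,0]],[-1,[0,0,0],[0,0,0]],[-1,[0,0,0],[0,0,0]],[-1,[0,0,0],[0,0,0]]]'

```text
clock: 23.45
eef_pos: [0.6083, 0.0194, 0.0202]
tool_rot: [0.646, 0.764, 0.0, 0.0]
ft_force: [0.1, -0.1, -0.1]
grip_width: -0.0003
```

```bash
python3 go.py 609,20,20
```

```text
t 23.45 pos [608.3  19.4  20.2] ydir 9.57 z [ 0.  0. -1.] w -0.3 F [ 0.1 -0.1 -0.1] j1,6 [0.03 1.44]
609,20,20 tool cm [0.05 0.07 0.02]
```

Fingers shut fully, so the case is not between them. Looking.

Run:
```python
from h import *
save('scene','sc5',crop=(200,130,420,320),s=3.4)
```

```text
(no output)
```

View pics/sc5.png

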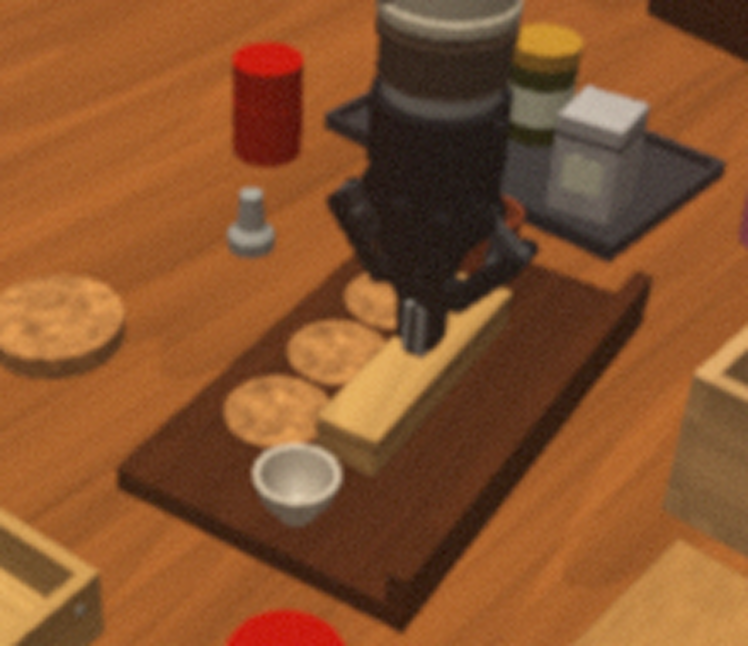

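Run:
```python
from h import *
i=bot.camera_info('scene');T=np.linalg.inv(i['world_from_camera']);K=i['K']
for z in(.018,.02,.033,.046,.06):
    q=T@[.6083,.0194,z,1]; u=K[0,0]*q[0]/-q[2]+K[0,2]; v=K[1,1]*-q[1]/-q[2]+K[1,2]; print(z,((u-200)*3.4).round(),((v-130)*3.4).round())
f=np.load('pics/sc5.npz');W=cloud('scene',f['d'])
for v in range(285,375,8): print(v,W[int(130+v/3.4),int(200+414/3.4)].round(4))
print('joint',bot.get_obs()['joint_pos'])
```

```text
0.018 414.0 384.0
0.02 415.0 381.0
0.033 416.0 365.0
0.046 417.0 348.0
0.06 419.0 329.0
285 [0.6076 0.0091 0.0994]
293 [0.6081 0.0093 0.0923]
301 [0.6069 0.0113 0.0858]
309 [0.6103 0.0072 0.0848]
317 [0.6104 0.008  0.077 ]
325 [0.6113 0.0073 0.073 ]
333 [0.6107 0.0087 0.0668]
341 [0.6113 0.0086 0.0596]
349 [0.6125 0.0076 0.0558]
357 [0.6098 0.0121 0.0439]
365 [0.6153 0.0052 0.0458]
373 [0.6181 0.002  0.0442]
joint [ 3.18448823e-02  5.84246981e-01  2.77213102e-02  1.01421259e+00
 -2.10198667e-05  1.43561582e+00]
```

The reported TCP is about 29 mm below the real tips: depth puts the shut tips at z≈50 mm against a reported 20 mm. The arm calibration is otherwise consistent (object heights read correctly from the wrist camera). So I need to go lower: open, descend in small steps while watching the force, then close.

Call:
play_rows --moves '[[1,[0,0,0],[0,0,0]],[1,[0,0,0],[0,0,0]],[1,[0,0,0],[0,0,0]],[1,[0,0,0],[0,0,0]],[1,[0,0,0],[0,0,0]],[1,[0,0,0],[0,0,0]],[1,[0,0.1,0.4],[0,0,0]],[1,[0,0,0.4],[0,0,0]],[1,[0,0,0.4],[0,0,0]],[1,[0,0,0.3],[0,0,0]],[1,[0,0,0],[0,0,0]],[1,[0,0,0],[0,0,0]]]'

```text
clock: 24.5
eef_pos: [0.6089, 0.0195, 0.0047]
tool_rot: [0.646, 0.764, -0.0, -0.0]
ft_force: [0.0, 0.1, -0.6]
grip_width: 0.0856
```

```bash
python3 go.py 609,20,-7
python3 - <<'E'
from h import *
save('scene','sc6',crop=(200,130,420,320),s=3.4)
E
```

```text
t 24.5 pos [608.9  19.5   4.7] ydir 9.57 z [-0.0011 -0.     -1.    ] w 85.6 F [ 0.   0.1 -0.6] j1,6 [0.03 1.44]
609,20,-7 tool cm [0.04 0.02 1.17]
```

View pics/sc6.png

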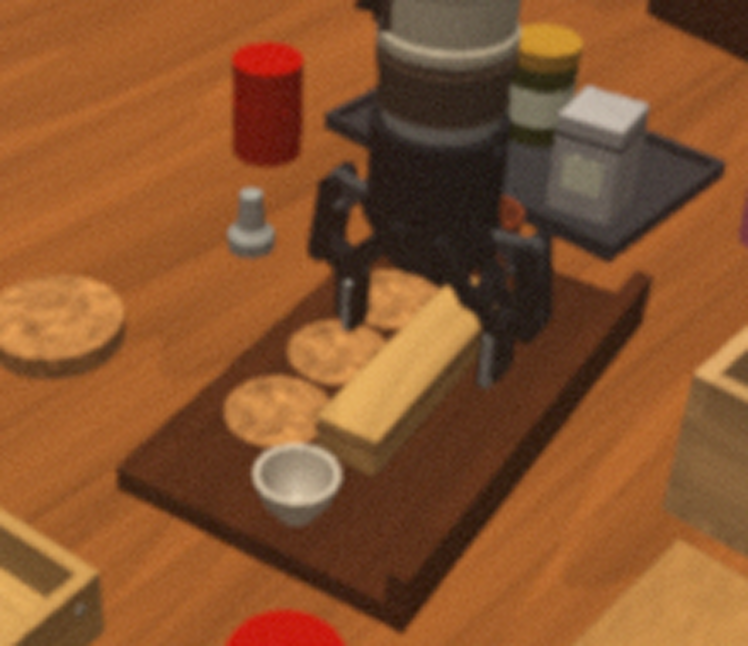

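Fingers now straddle the case: front tip (348,325), rear tip (488,385). Measuring their heights.

Run:
```python
from h import *
W=cloud('scene',np.load('pics/sc6.npz')['d'])
for u,vs in((350,range(295,340,6)),(488,range(345,396,6))):
  for v in vs: print(u,v,W[int(130+v/3.4),int(200+u/3.4)].round(4))
```

```text
350 295 [ 0.5684 -0.0011  0.0773]
350 301 [0.5668 0.0012 0.0701]
350 307 [0.5667 0.0016 0.0648]
350 313 [0.5673 0.0012 0.0602]
350 319 [0.5678 0.0008 0.0582]
350 325 [5.686e-01 1.000e-04 5.380e-02]
350 331 [5.686e-01 4.000e-04 4.850e-02]
350 337 [0.5468 0.0271 0.0162]
488 345 [0.6571 0.0175 0.0775]
488 351 [0.6588 0.0158 0.0745]
488 357 [0.6598 0.0151 0.0705]
488 363 [0.6586 0.0174 0.066 ]
488 369 [0.66   0.0161 0.0625]
488 375 [0.659  0.0186 0.0555]
488 381 [0.659  0.0194 0.0499]
488 387 [0.6591 0.0197 0.0472]
488 393 [0.6426 0.0467 0.0158]
```

Call:
play_rows --moves '[[1,[0,0,0.4],[0,0,0]],[1,[0,0,0.4],[0,0,0]],[1,[0,0,0.3],[0,0,0]],[1,[0,0,0.1],[0,0,0]],[1,[0,0,0],[0,0,0]],[1,[0,0,0],[0,0,0]]]'

```text
clock: 25.05
eef_pos: [0.6092, 0.0195, -0.007]
tool_rot: [0.646, 0.764, -0.0, -0.0]
ft_force: [0.5, 0.1, 0.1]
grip_width: 0.0853
```

```bash
python3 go.py 609,20,-8.5
```

```text
t 25.05 pos [609.2  19.5  -7. ] ydir 9.57 z [-3.e-04 -0.e+00 -1.e+00] w 85.3 F [0.5 0.1 0.1] j1,6 [0.03 1.44]
609,20,-8.5 tool cm [ 0.05 -0.02  0.15]
```

Call:
play_rows --moves '[[-1,[0,0,0],[0,0,0]],[-1,[0,0,0],[0,0,0]],[-1,[0,0,0],[0,0,0]],[-1,[0,0,0],[0,0,0]],[-1,[0,0,0],[0,0,0]],[-1,[0,0,0],[0,0,0]],[-1,[0,0,0],[0,0,0]],[-1,[0,0,0],[0,0,0]],[-1,[0,0,0],[0,0,0]],[-1,[0,0,0],[0,0,0]]]'

```text
clock: 25.88
eef_pos: [0.6098, 0.0196, -0.0064]
tool_rot: [0.646, 0.764, 0.0, 0.0]
ft_force: [0.1, -0.1, 3.7]
grip_width: 0.0389
```

```bash
python3 go.py 609,20,-8.5
```

```text
t 25.88 pos [609.8  19.6  -6.4] ydir 9.57 z [ 0.001  0.    -1.   ] w 38.9 F [ 0.1 -0.1  3.7] j1,6 [0.03 1.44]
609,20,-8.5 tool cm [ 0.05 -0.07  0.21]
```

Call:
play_rows --moves '[[-1,[0,0,-0.5],[0,0,0]],[-1,[0,0,-1.5],[0,0,0]],[-1,[0,0,-2.5],[0,0,0]],[-1,[0,0,-3.0],[0,0,0]],[-1,[0,0,-3.0],[0,0,0]],[-1,[0,0,-2.0],[0,0,0]],[-1,[0,0,-1.0],[0,0,0]],[-1,[0,0,0],[0,0,0]]]'

```text
clock: 26.55
eef_pos: [0.6107, 0.0196, 0.1306]
tool_rot: [0.646, 0.764, 0.001, 0.002]
ft_force: [0.4, 0.2, -2.3]
grip_width: 0.039
```

Call:
play_rows --moves '[[-1,[-2.0,-1.2,0],[0,0,0]],[-1,[-2.7,-1.6,0],[0,0,0]],[-1,[-2.7,-1.6,0],[0,0,0]],[-1,[-2.7,-1.6,0],[0,0,0]],[-1,[-2.7,-1.6,0],[0,0,0]],[-1,[-2.7,-1.6,0],[0,0,0]],[-1,[-2.7,-1.6,0],[0,0,0]],[-1,[-2.7,-1.6,0],[0,0,0]],[-1,[-2.7,-1.6,0],[0,0,0]],[-1,[-2.7,-1.6,0],[0,0,0]],[-1,[-2.7,-1.6,0],[0,0,0]],[-1,[-2.7,-1.5,0],[0,0,0]]]'

```text
clock: 27.55
eef_pos: [0.4752, -0.3245, 0.1254]
tool_rot: [0.646, 0.764, -0.0, -0.003]
ft_force: [0.7, 0.5, -2.3]
grip_width: 0.0391
```

Call:
play_rows --moves '[[-1,[0,0,0],[0,0,0.117]],[-1,[0,0,0],[0,0,0.117]],[-1,[0,0,0],[0,0,0.117]],[-1,[0,0,0],[0,0,0.117]],[-1,[0,0,0],[0,0,0.117]],[-1,[0,0,0],[0,0,0.117]],[-1,[0,0,0],[0,0,0.117]],[-1,[0,0,0],[0,0,0.117]],[-1,[0,0,0],[0,0,0.117]],[-1,[0,0,0],[0,0,0.117]],[-1,[0,0,0],[0,0,0.117]],[-1,[0,0,0],[0,0,0.117]]]'

```text
clock: 28.55
eef_pos: [0.4761, -0.3231, 0.1253]
tool_rot: [0.987, 0.163, -0.002, -0.002]
ft_force: [-0.2, -0.6, -1.3]
grip_width: 0.039
```

Call:
play_rows --moves '[[-1,[0,0,0],[0,0,0.117]],[-1,[0,0,0],[0,0,0.117]],[-1,[0,0,0],[0,0,0]],[-1,[0,0,0],[0,0,0]]]'

```text
clock: 28.88
eef_pos: [0.4764, -0.3234, 0.1261]
tool_rot: [0.999, 0.051, -0.002, -0.001]
ft_force: [-0.3, 0.7, -1.2]
grip_width: 0.0388
```

```bash
python3 go.py 479,-326.6,-16.4
python3 - <<'E'
from h import *
save('scene','sc7',s=1.4)
E
```

```text
t 28.88 pos [ 476.4 -323.4  126.1] ydir -84.11 z [-0.0033  0.0022 -1.    ] w 38.8 F [-0.3  0.7 -1.2] j1,6 [-0.6   2.44]
479,-326.6,-16.4 tool cm [ 0.26  0.38 14.25]
```

View pics/sc7.png

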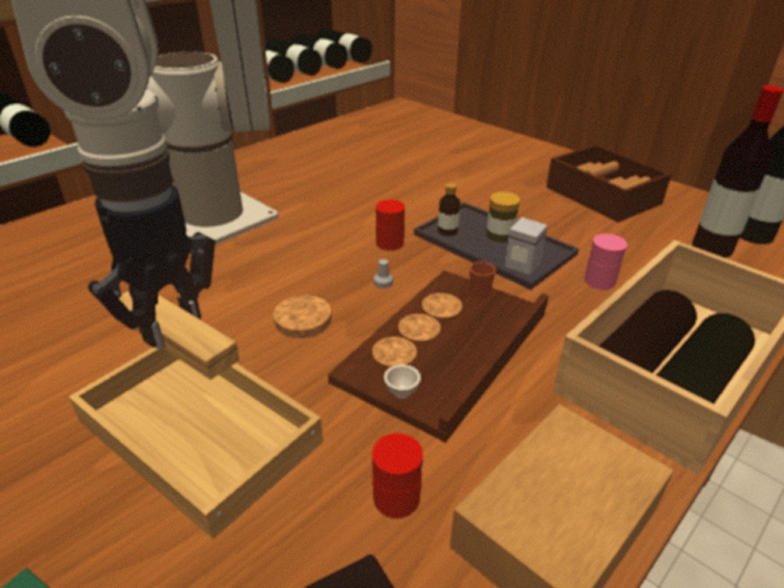

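Case is held level, aligned over the gift box, and the three stand in the tray. Lowering.

Call:
play_rows --moves '[[-1,[0.3,0.4,1.5],[0,0,0]],[-1,[0,0,2.5],[0,0,0]],[-1,[0,0,3.0],[0,0,0]],[-1,[0,0,2.5],[0,0,0]],[-1,[0,0,1.5],[0,0,0]],[-1,[0,0,1.0],[0,0,0]],[-1,[0,0,0.5],[0,0,0]],[-1,[0,0,0.3],[0,0,0]],[-1,[0,0,0],[0,0,0]],[-1,[0,0,0],[0,0,0]]]'

```text
clock: 29.77
eef_pos: [0.4818, -0.3284, 0.0012]
tool_rot: [0.999, 0.05, 0.001, 0.001]
ft_force: [-0.1, 0.2, -1.2]
grip_width: 0.0387
```

```bash
python3 go.py 479,-326.6,-16.4
```

```text
t 29.77 pos [ 481.8 -328.4    1.2] ydir -84.26 z [ 0.0016 -0.0011 -1.    ] w 38.7 F [-0.1  0.2 -1.2] j1,6 [-0.6   2.44]
479,-326.6,-16.4 tool cm [-0.26 -0.21  1.76]
```

Call:
play_rows --moves '[[-1,[0,0,0.4],[0,0,0]],[-1,[0,0,0.4],[0,0,0]],[-1,[0,0,0.3],[0,0,0]],[-1,[0,0,0.2],[0,0,0]],[-1,[0,0,0.1],[0,0,0]],[-1,[0,0,0.1],[0,0,0]],[-1,[0,0,0],[0,0,0]],[-1,[0,0,0],[0,0,0]]]'

```text
clock: 30.43
eef_pos: [0.481, -0.3278, -0.0148]
tool_rot: [0.999, 0.05, -0.0, -0.0]
ft_force: [0.8, -0.1, -1.2]
grip_width: 0.0386
```

```bash
python3 go.py 479,-326.6,-16.4
```

```text
t 30.43 pos [ 481.  -327.8  -14.8] ydir -84.28 z [-1.e-04  0.e+00 -1.e+00] w 38.6 F [ 0.8 -0.1 -1.2] j1,6 [-0.6   2.44]
479,-326.6,-16.4 tool cm [-0.19 -0.14  0.16]
```

Call:
play_rows --moves '[[-1,[0,0,0.1],[0,0,0]],[-1,[0,0,0],[0,0,0]],[-1,[0,0,0.1],[0,0,0]],[-1,[0,0,0],[0,0,0]],[-1,[0,0,0],[0,0,0]]]'

```text
clock: 30.85
eef_pos: [0.4812, -0.328, -0.0164]
tool_rot: [0.999, 0.05, 0.0, 0.0]
ft_force: [-0.1, 0.3, 1.6]
grip_width: 0.0389
```

```bash
python3 go.py 479,-326.6,-16.4
```

```text
t 30.85 pos [ 481.2 -328.   -16.4] ydir -84.28 z [ 5.e-04 -3.e-04 -1.e+00] w 38.9 F [-0.1  0.3  1.6] j1,6 [-0.6   2.44]
479,-326.6,-16.4 tool cm [-0.2  -0.16  0.  ]
```

Call:
play_rows --moves '[[1,[0,0,0],[0,0,0]],[1,[0,0,0],[0,0,0]],[1,[0,0,0],[0,0,0]],[1,[0,0,0],[0,0,0]],[1,[0,0,0],[0,0,0]],[1,[0,0,0],[0,0,0]],[1,[0,0,-1.5],[0,0,0]],[1,[0,0,-3.0],[0,0,0]],[1,[0,0,-3.5],[0,0,0]],[1,[0,0,-3.5],[0,0,0]],[1,[0,0,-3.0],[0,0,0]],[1,[0,0,-2.0],[0,0,0]]]'

```text
clock: 31.85
eef_pos: [0.4822, -0.3287, 0.1521]
tool_rot: [0.999, 0.05, 0.002, 0.002]
ft_force: [1.1, -0.6, -0.4]
grip_width: 0.0857
```

Call:
play_rows --moves '[[1,[0,0,0],[0,0,-0.117]],[1,[0,0,0],[0,0,-0.117]],[1,[0,0,0],[0,0,-0.117]],[1,[0,0,0],[0,0,-0.117]],[1,[0,0,0],[0,0,-0.117]],[1,[0,0,0],[0,0,-0.117]],[1,[0,0,0],[0,0,-0.117]],[1,[0,0,0],[0,0,-0.117]],[1,[0,0,0],[0,0,-0.117]],[1,[0,0,0],[0,0,-0.117]],[1,[0,0,0],[0,0,-0.117]],[1,[0,0,0],[0,0,-0.117]]]'

```text
clock: 32.85
eef_pos: [0.4809, -0.3277, 0.1481]
tool_rot: [0.728, 0.685, -0.0, -0.0]
ft_force: [0.4, -0.1, -0.8]
grip_width: 0.0853
```

Call:
play_rows --moves '[[1,[0,0,0],[0,0,-0.117]],[1,[0,0,0],[0,0,-0.117]],[1,[0,0,0],[0,0,0]],[1,[0,0,0],[0,0,0]]]'

```text
clock: 33.18
eef_pos: [0.4809, -0.3278, 0.1482]
tool_rot: [0.647, 0.763, 0.0, -0.0]
ft_force: [-0.4, -0.6, 0.2]
grip_width: 0.0852
```

```bash
python3 go.py 385,285,150
python3 - <<'E'
from h import *
p,d=save('top','top2',s=1.4); W=cloud('top',d)
c=np.array([.479,-.3266]);a=np.radians(5.7);R=np.array([[np.cos(a),-np.sin(a)],[np.sin(a),np.cos(a)]])
q=(W[...,:2]-c)@R;m=(abs(q[...,0])<.12)&(abs(q[...,1])<.07)&(W[...,2]>.025)&(W[...,2]<.043);P=W[m]
print(len(P),cv2.minAreaRect((P[:,:2]*1000).astype(np.float32)),np.median(P[:,2]))
for n,x,y,a,b in(('mini',.385,.285,.095,.12),('jar',.469,.344,.078,.1),('tin',.56,.285,.078,.1)):
    m=(np.hypot(W[...,0]-x,W[...,1]-y)<.045)&(W[...,2]>a)&(W[...,2]<b);P=W[m];print(n,len(P),cv2.minAreaRect((P[:,:2]*1000).astype(np.float32)),np.median(P[:,2]))
E
```

```text
t 33.18 pos [ 480.9 -327.8  148.2] ydir 9.4 z [-1.e-04  1.e-04 -1.e+00] w 85.2 F [-0.4 -0.6  0.2] j1,6 [-0.6   0.81]
385,285,150 tool cm [62.02  0.54 -0.18]
1014 ((480.1770324707031, -326.1873474121094), (170.33116149902344, 43.19668960571289), 6.238685131072998) 0.036270470315725944
mini 62 ((381.50408935546875, 285.23773193359375), (19.85841178894043, 19.515928268432617), 7.340938091278076) 0.1043360473042505
jar 379 ((465.0963134765625, 343.48480224609375), (53.84780502319336, 53.33368682861328), 77.0660400390625) 0.08646562705543936
tin 382 ((556.0584106445312, 285.1589050292969), (50.84283447265625, 51.572235107421875), 10.701336860656738) 0.0861476015137288
```

View pics/top2.png

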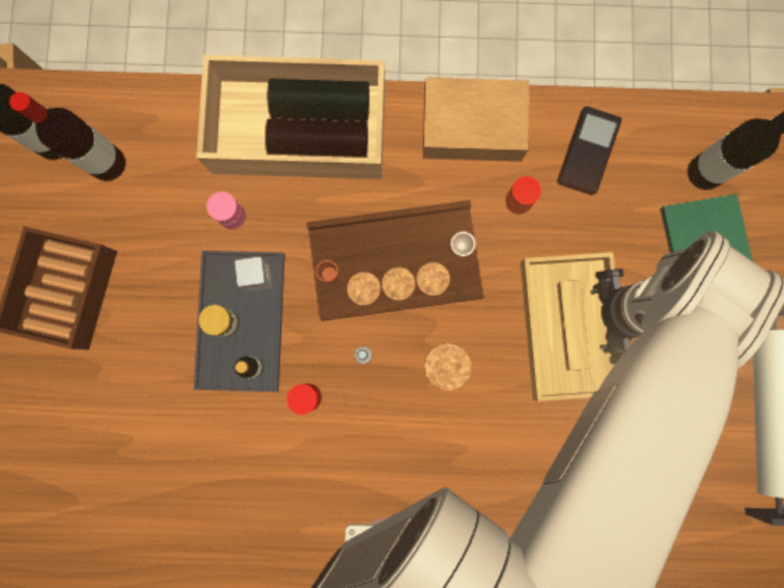

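Case lies flat at the centre of the gift box (570,325; top at 36 mm, which is floor + 28). The three stand in the tray: tin (250,271), jar (214,320), mini (243,367). Now bringing them back, mini first.

Call:
play_rows --moves '[[1,[2.0,0,0],[0,0,-0.002]],[1,[3.6,0,0],[0,0,0]],[1,[3.6,0,0],[0,0,0]],[1,[3.6,0,0],[0,0,0]],[1,[3.6,0,0],[0,0,0]],[1,[3.6,0,0],[0,0,0]],[1,[3.6,0,0],[0,0,0]],[1,[3.6,0,0],[0,0,0]],[1,[3.6,0,0],[0,0,0]],[1,[3.6,0,0],[0,0,0]],[1,[3.6,0,0],[0,0,0]],[1,[3.6,0,0],[0,0,0]]]'

```text
clock: 34.23
eef_pos: [0.4106, 0.0838, 0.1485]
tool_rot: [0.646, 0.763, 0.0, 0.0]
ft_force: [0.6, 0.0, 0.4]
grip_width: 0.0855
```

Call:
play_rows --moves '[[1,[3.6,0.3,0],[0,0,0]],[1,[3.6,0.2,0],[0,0,0]],[1,[3.6,0,0],[0,0,0]],[1,[3.6,0,0],[0,0,0]],[1,[3.0,0,0],[0,0,0]],[1,[2.0,0,0],[0,0,0]],[1,[0.8,0,0],[0,0,0]],[1,[0,0,0],[0,0,0]],[1,[0,0,0],[0,0,0]]]'

```text
clock: 34.98
eef_pos: [0.3819, 0.2818, 0.1481]
tool_rot: [0.645, 0.764, -0.0, 0.0]
ft_force: [-0.0, -0.5, -0.5]
grip_width: 0.0857
```

```bash
python3 go.py 385.1,285.2,38
python3 - <<'E'
from wr import *
W=wcloud('w5')
for n,x,y,a,b in(('mini',.385,.285,.095,.12),('jar',.469,.344,.078,.1),('tin',.56,.285,.078,.1)):
    m=(np.hypot(W[...,0]-x,W[...,1]-y)<.045)&(W[...,2]>a)&(W[...,2]<b);P=W[m];print(n,len(P),cv2.minAreaRect((P[:,:2]*1000).astype(np.float32)) if len(P) else 0)
E
```

```text
t 34.98 pos [381.9 281.8 148.1] ydir 9.66 z [-2.e-04 -9.e-04 -1.e+00] w 85.7 F [-0.  -0.5 -0.5] j1,6 [0.64 2.04]
385.1,285.2,38 tool cm [ 0.29  0.38 11.01]
mini 706 ((385.0373840332031, 285.33026123046875), (19.98763656616211, 20.299480438232422), 11.38015079498291)
jar 4703 ((468.5478515625, 343.57086181640625), (54.85068130493164, 53.934288024902344), 10.229948043823242)
tin 3971 ((558.8779907226562, 285.37890625), (50.74763107299805, 49.464149475097656), 10.207708358764648)
```

Call:
play_rows --moves '[[1,[0.3,0.3,2.5],[0,0,0]],[1,[0,0,2.5],[0,0,0]],[1,[0,0,2.5],[0,0,0]],[1,[0,0,1.8],[0,0,0]],[1,[0,0,0.9],[0,0,0]],[1,[0,0,0.5],[0,0,0]],[1,[0,0,0],[0,0,0]],[1,[0,0,0],[0,0,0]]]'

```text
clock: 35.7
eef_pos: [0.3853, 0.2856, 0.042]
tool_rot: [0.645, 0.764, 0.001, 0.0]
ft_force: [0.2, 1.2, -0.1]
grip_width: 0.0852
```

```bash
python3 go.py 385.1,285.2,38
```

```text
t 35.7 pos [385.3 285.6  42. ] ydir 9.62 z [ 1.e-03  7.e-04 -1.e+00] w 85.2 F [ 0.2  1.2 -0.1] j1,6 [0.64 2.04]
385.1,285.2,38 tool cm [-0.04 -0.02  0.4 ]
```

Call:
play_rows --moves '[[1,[0,0,0.2],[0,0,0]],[1,[0,0,0.2],[0,0,0]],[1,[0,0,0],[0,0,0]],[-1,[0,0,0],[0,0,0]],[-1,[0,0,0],[0,0,0]],[-1,[0,0,0],[0,0,0]],[-1,[0,0,0],[0,0,0]],[-1,[0,0,0],[0,0,0]],[-1,[0,0,0],[0,0,0]],[-1,[0,0,0],[0,0,0]],[-1,[0,0,0],[0,0,0]],[-1,[0,0,0],[0,0,0]]]'

```text
clock: 36.7
eef_pos: [0.3845, 0.2859, 0.0378]
tool_rot: [0.645, 0.764, 0.0, -0.0]
ft_force: [-0.7, -1.3, 4.6]
grip_width: 0.0368
```

```bash
python3 go.py 563.8,-55.5,142
```

```text
t 36.7 pos [384.5 285.9  37.8] ydir 9.69 z [ 2.e-04  6.e-04 -1.e+00] w 36.8 F [-0.7 -1.3  4.6] j1,6 [0.64 2.04]
563.8,-55.5,142 tool cm [-36.67  11.93 -10.44]
```

Call:
play_rows --moves '[[-1,[0,0,-1.0],[0,0,0]],[-1,[0,0,-2.5],[0,0,0]],[-1,[0,0,-3.0],[0,0,0]],[-1,[0,0,-2.5],[0,0,0]],[-1,[0,0,-1.4],[0,0,0]],[-1,[-2.0,0.6,0],[0,0,0]],[-1,[-3.4,1.1,0],[0,0,0]],[-1,[-3.4,1.1,0],[0,0,0]],[-1,[-3.4,1.1,0],[0,0,0]],[-1,[-3.4,1.1,0],[0,0,0]],[-1,[-3.4,1.1,0],[0,0,0]],[-1,[-3.4,1.1,0],[0,0,0]]]'

```text
clock: 37.7
eef_pos: [0.4933, 0.0753, 0.1407]
tool_rot: [0.645, 0.764, -0.0, -0.0]
ft_force: [1.4, 0.2, -1.0]
grip_width: 0.0365
```

Call:
play_rows --moves '[[-1,[-3.4,1.1,0],[0,0,0]],[-1,[-3.4,1.1,0],[0,0,0]],[-1,[-3.4,1.1,0],[0,0,0]],[-1,[-2.0,0.8,0],[0,0,0]],[-1,[-1.5,0.6,0],[0,0,0]],[-1,[0,0,0],[0,0,0]],[-1,[0,0,0],[0,0,0]]]'

```text
clock: 38.28
eef_pos: [0.5621, -0.0508, 0.1402]
tool_rot: [0.646, 0.764, -0.0, -0.001]
ft_force: [-0.6, 0.5, -1.7]
grip_width: 0.0366
```

```bash
python3 go.py 563.8,-55.5,49.8
```

```text
t 38.28 pos [562.1 -50.8 140.2] ydir 9.58 z [-1.7e-03  5.0e-04 -1.0e+00] w 36.6 F [-0.6  0.5 -1.7] j1,6 [-0.09  1.31]
563.8,-55.5,49.8 tool cm [-0.5   0.1   9.04]
```

Call:
play_rows --moves '[[-1,[-0.5,0,1.5],[0,0,0]],[-1,[0,0,2.5],[0,0,0]],[-1,[0,0,2.0],[0,0,0]],[-1,[0,0,1.4],[0,0,0]],[-1,[0,0,0.7],[0,0,0]],[-1,[0,0,0.3],[0,0,0]],[-1,[0,0,0.1],[0,0,0]],[-1,[0,0,0],[0,0,0]],[-1,[0,0,0],[0,0,0]]]'

```text
clock: 39.03
eef_pos: [0.5642, -0.0549, 0.0574]
tool_rot: [0.645, 0.764, 0.001, 0.001]
ft_force: [-0.3, 0.7, -1.6]
grip_width: 0.0364
```

```bash
python3 go.py 563.8,-55.5,49.8
```

```text
t 39.03 pos [564.2 -54.9  57.4] ydir 9.71 z [ 2.1e-03 -2.0e-04 -1.0e+00] w 36.4 F [-0.3  0.7 -1.6] j1,6 [-0.1  1.3]
563.8,-55.5,49.8 tool cm [-0.05 -0.06  0.76]
```

Call:
play_rows --moves '[[-1,[0,0,0.2],[0,0,0]],[-1,[0,0,0.2],[0,0,0]],[-1,[0,0,0.1],[0,0,0]],[-1,[0,0,0.1],[0,0,0]],[-1,[0,0,0],[0,0,0]],[-1,[0,0,0.1],[0,0,0]],[-1,[0,0,0],[0,0,0]],[-1,[0,0,0],[0,0,0]]]'

```text
clock: 39.7
eef_pos: [0.5633, -0.0552, 0.0499]
tool_rot: [0.645, 0.764, 0.0, 0.0]
ft_force: [-3.0, -0.2, 4.5]
grip_width: 0.0365
```

```bash
python3 go.py 563.8,-55.5,49.8
```

```text
t 39.7 pos [563.3 -55.2  49.9] ydir 9.68 z [ 3.e-04 -2.e-04 -1.e+00] w 36.5 F [-3.  -0.2  4.5] j1,6 [-0.1  1.3]
563.8,-55.5,49.8 tool cm [-0.04  0.04  0.01]
```

Call:
play_rows --moves '[[1,[0,0,0],[0,0,0]],[1,[0,0,0],[0,0,0]],[1,[0,0,0],[0,0,0]],[1,[0,0,0],[0,0,0]],[1,[0,0,0],[0,0,0]],[1,[0,0,-2.0],[0,0,0]],[1,[0,0,-3.0],[0,0,0]],[1,[0,0,-3.0],[0,0,0]],[1,[0,0,-2.0],[0,0,0]],[1,[3.0,-0.2,0],[0,0,0]],[1,[3.5,-0.2,0],[0,0,0]],[1,[3.5,-0.2,0],[0,0,0]]]'

```text
clock: 40.7
eef_pos: [0.5409, 0.0429, 0.1498]
tool_rot: [0.646, 0.763, 0.001, 0.001]
ft_force: [-0.8, 0.6, -0.7]
grip_width: 0.0852
```

Call:
play_rows --moves '[[1,[3.5,-0.2,0],[0,0,0]],[1,[3.5,-0.2,0],[0,0,0]],[1,[3.5,-0.2,0],[0,0,0]],[1,[3.5,-0.3,0],[0,0,0]],[1,[3.5,-0.3,0],[0,0,0]],[1,[3.5,-0.3,0],[0,0,0]],[1,[3.5,-0.3,0],[0,0,0]],[1,[3.0,-0.2,0],[0,0,0]],[1,[2.0,-0.2,0],[0,0,0]],[1,[1.4,-0.1,0],[0,0,0]],[1,[0,0,0],[0,0,0]],[1,[0,0,0],[0,0,0]]]'

```text
clock: 41.7
eef_pos: [0.4658, 0.3433, 0.1489]
tool_rot: [0.645, 0.765, -0.0, 0.0]
ft_force: [0.3, -0.4, 0.9]
grip_width: 0.0853
```

```bash
python3 go.py 468.6,343.7,32
python3 - <<'E'
from h import *
W=cloud('top',bot.camera('top')[1])
for n,x,y,a,b in(('mini',.56,-.055,.105,.125),):
    m=(np.hypot(W[...,0]-x,W[...,1]-y)<.045)&(W[...,2]>a)&(W[...,2]<b);P=W[m];print(n,len(P),cv2.minAreaRect((P[:,:2]*1000).astype(np.float32)) if len(P) else 0, 'was 559.8,-54.6 n56')
E
```

```text
t 41.7 pos [465.8 343.3 148.9] ydir 9.74 z [-2.e-04 -8.e-04 -1.e+00] w 85.3 F [ 0.3 -0.4  0.9] j1,6 [0.64 2.04]
468.6,343.7,32 tool cm [ 0.    0.29 11.69]
mini 54 ((560.1156005859375, -54.51416778564453), (18.111745834350586, 17.855133056640625), 0.7923692464828491) was 559.8,-54.6 n56
```

Mini is back within 1 mm. Now the jar.

Call:
play_rows --moves '[[1,[0,0.3,2.5],[0,0,0]],[1,[0,0,2.5],[0,0,0]],[1,[0,0,2.5],[0,0,0]],[1,[0,0,1.8],[0,0,0]],[1,[0,0,1.2],[0,0,0]],[1,[0,0,0.8],[0,0,0]],[1,[0,0,0.2],[0,0,0]],[1,[0,0,0],[0,0,0]],[1,[0,0,0],[0,0,0]]]'

```text
clock: 42.5
eef_pos: [0.4698, 0.3436, 0.0351]
tool_rot: [0.645, 0.764, 0.001, 0.0]
ft_force: [0.3, 0.2, 0.7]
grip_width: 0.0858
```

Call:
play_rows --moves '[[-1,[0,0,0],[0,0,0]],[-1,[0,0,0],[0,0,0]],[-1,[0,0,0],[0,0,0]],[-1,[0,0,0],[0,0,0]],[-1,[0,0,0],[0,0,0]],[-1,[0,0,0],[0,0,0]],[-1,[0,0,0],[0,0,0]],[-1,[0,0,0],[0,0,0]],[-1,[0,0,0],[0,0,0]]]'

```text
clock: 43.25
eef_pos: [0.4693, 0.3443, 0.0356]
tool_rot: [0.645, 0.764, 0.001, 0.0]
ft_force: [-2.7, -0.9, 6.3]
grip_width: 0.0519
```

```bash
python3 go.py 468.6,343.7,32 556.3,10.6,140
```

```text
t 43.25 pos [469.3 344.3  35.6] ydir 9.7 z [ 0.0015  0.0012 -1.    ] w 51.9 F [-2.7 -0.9  6.3] j1,6 [0.63 2.03]
468.6,343.7,32 tool cm [-0.04 -0.08  0.36]
556.3,10.6,140 tool cm [-34.35   2.97 -10.47]
```

Call:
play_rows --moves '[[-1,[0,0,-1.0],[0,0,0]],[-1,[0,0,-2.5],[0,0,0]],[-1,[0,0,-3.0],[0,0,0]],[-1,[0,0,-2.5],[0,0,0]],[-1,[0,0,-1.5],[0,0,0]],[-1,[-2.0,0.2,0],[0,0,0]],[-1,[-3.4,0.3,0],[0,0,0]],[-1,[-3.4,0.3,0],[0,0,0]],[-1,[-3.4,0.3,0],[0,0,0]],[-1,[-3.4,0.3,0],[0,0,0]],[-1,[-3.4,0.3,0],[0,0,0]],[-1,[-3.4,0.3,0],[0,0,0]]]'

```text
clock: 44.25
eef_pos: [0.5263, 0.1247, 0.1396]
tool_rot: [0.645, 0.764, -0.0, 0.0]
ft_force: [0.2, -0.0, -0.6]
grip_width: 0.0519
```

Call:
play_rows --moves '[[-1,[-3.4,0.3,0],[0,0,0]],[-1,[-3.4,0.3,0],[0,0,0]],[-1,[-2.4,0.2,0],[0,0,0]],[-1,[-1.8,0.2,0],[0,0,0]],[-1,[-1.0,0,0],[0,0,0]],[-1,[0,0,0],[0,0,0]],[-1,[0,0,0],[0,0,0]]]'

```text
clock: 44.83
eef_pos: [0.556, 0.0099, 0.1392]
tool_rot: [0.645, 0.764, 0.0, -0.0]
ft_force: [0.7, -0.2, -1.4]
grip_width: 0.0518
```

```bash
python3 go.py 556.8,10.6,47.6
```

```text
t 44.83 pos [556.    9.9 139.2] ydir 9.65 z [-6.e-04  8.e-04 -1.e+00] w 51.8 F [ 0.7 -0.2 -1.4] j1,6 [0.02 1.42]
556.8,10.6,47.6 tool cm [0.05 0.09 9.16]
```

Call:
play_rows --moves '[[-1,[0.1,0,1.5],[0,0,0]],[-1,[0,0,2.5],[0,0,0]],[-1,[0,0,2.0],[0,0,0]],[-1,[0,0,1.4],[0,0,0]],[-1,[0,0,0.7],[0,0,0]],[-1,[0,0,0.3],[0,0,0]],[-1,[0,0,0.2],[0,0,0]],[-1,[0,0,0],[0,0,0]],[-1,[0,0,0],[0,0,0]]]'

```text
clock: 45.58
eef_pos: [0.557, 0.011, 0.0543]
tool_rot: [0.645, 0.764, 0.001, 0.001]
ft_force: [0.4, -0.4, -1.7]
grip_width: 0.0517
```

```bash
python3 go.py 556.8,10.6,47.6
```

```text
t 45.58 pos [557.   11.   54.3] ydir 9.71 z [ 1.9e-03  1.0e-04 -1.0e+00] w 51.7 F [ 0.4 -0.4 -1.7] j1,6 [0.02 1.42]
556.8,10.6,47.6 tool cm [-0.03 -0.03  0.67]
```

Call:
play_rows --moves '[[-1,[0,0,0.2],[0,0,0]],[-1,[0,0,0.1],[0,0,0]],[-1,[0,0,0.1],[0,0,0]],[-1,[0,0,0.1],[0,0,0]],[-1,[0,0,0],[0,0,0]],[-1,[0,0,0.1],[0,0,0]],[-1,[0,0,0],[0,0,0]],[-1,[0,0,0],[0,0,0]]]'

```text
clock: 46.25
eef_pos: [0.5562, 0.0105, 0.0477]
tool_rot: [0.645, 0.764, 0.0, 0.0]
ft_force: [-1.5, -1.1, 2.5]
grip_width: 0.0522
```

```bash
python3 go.py 556.8,10.6,47.6
```

```text
t 46.25 pos [556.2  10.5  47.7] ydir 9.68 z [ 3.e-04 -1.e-04 -1.e+00] w 52.2 F [-1.5 -1.1  2.5] j1,6 [0.02 1.42]
556.8,10.6,47.6 tool cm [-0.    0.06  0.01]
```

Call:
play_rows --moves '[[1,[0,0,0],[0,0,0]],[1,[0,0,0],[0,0,0]],[1,[0,0,0],[0,0,0]],[1,[0,0,0],[0,0,0]],[1,[0,0,0],[0,0,0]],[1,[0,0,-2.0],[0,0,0]],[1,[0,0,-3.0],[0,0,0]],[1,[0,0,-3.0],[0,0,0]],[1,[0,0,-2.2],[0,0,0]],[1,[3.0,0.5,0],[0,0,0]],[1,[3.5,0.6,0],[0,0,0]],[1,[3.5,0.6,0],[0,0,0]]]'

```text
clock: 47.25
eef_pos: [0.5567, 0.1125, 0.1502]
tool_rot: [0.646, 0.763, 0.001, 0.001]
ft_force: [-0.8, 0.2, -0.6]
grip_width: 0.0855
```

Call:
play_rows --moves '[[1,[3.5,0.7,0],[0,0,0]],[1,[3.5,0.7,0],[0,0,0]],[1,[3.5,0.7,0],[0,0,0]],[1,[3.0,0.6,0],[0,0,0]],[1,[2.0,0.3,0],[0,0,0]],[1,[1.5,0.2,0],[0,0,0]],[1,[0,0,0],[0,0,0]],[1,[0,0,0],[0,0,0]]]'

```text
clock: 47.92
eef_pos: [0.5588, 0.2852, 0.1488]
tool_rot: [0.644, 0.765, -0.001, 0.0]
ft_force: [-0.4, -0.6, -0.9]
grip_width: 0.0853
```

```bash
python3 go.py 559.2,285.2,32
python3 - <<'E'
from h import *
W=cloud('top',bot.camera('top')[1])
for n,x,y,a,b in(('mini',.56,-.055,.105,.125),('jar',.5528,.0117,.09,.11)):
    m=(np.hypot(W[...,0]-x,W[...,1]-y)<.033)&(W[...,2]>a)&(W[...,2]<b);P=W[m];print(n,len(P),cv2.minAreaRect((P[:,:2]*1000).astype(np.float32)) if len(P) else 0, 'jar was 552.8,11.7 n365')
E
```

```text
t 47.92 pos [558.8 285.2 148.8] ydir 9.75 z [-5.e-04 -9.e-04 -1.e+00] w 85.3 F [-0.4 -0.6 -0.9] j1,6 [0.47 1.87]
559.2,285.2,32 tool cm [ 0.    0.05 11.68]
mini 53 ((559.6961669921875, -54.55998611450195), (18.134599685668945, 18.224071502685547), 89.077392578125) jar was 552.8,11.7 n365
jar 358 ((551.439208984375, 10.401679992675781), (51.88105392456055, 53.42121505737305), 2.3421106338500977) jar was 552.8,11.7 n365
```

Jar is within 2 mm of its start. Now the tin.

Call:
play_rows --moves '[[1,[0,0,2.5],[0,0,0]],[1,[0,0,2.5],[0,0,0]],[1,[0,0,2.5],[0,0,0]],[1,[0,0,1.8],[0,0,0]],[1,[0,0,1.2],[0,0,0]],[1,[0,0,0.8],[0,0,0]],[1,[0,0,0.2],[0,0,0]],[1,[0,0,0],[0,0,0]],[1,[0,0,0],[0,0,0]]]'

```text
clock: 48.72
eef_pos: [0.5599, 0.2847, 0.0353]
tool_rot: [0.645, 0.764, 0.001, 0.0]
ft_force: [0.1, -0.0, 0.3]
grip_width: 0.0854
```

Call:
play_rows --moves '[[-1,[0,0,0],[0,0,0]],[-1,[0,0,0],[0,0,0]],[-1,[0,0,0],[0,0,0]],[-1,[0,0,0],[0,0,0]],[-1,[0,0,0],[0,0,0]],[-1,[0,0,0],[0,0,0]],[-1,[0,0,0],[0,0,0]],[-1,[0,0,0],[0,0,0]],[-1,[0,0,0],[0,0,0]]]'

```text
clock: 49.47
eef_pos: [0.5595, 0.2855, 0.0354]
tool_rot: [0.645, 0.764, 0.001, 0.0]
ft_force: [-2.1, 0.2, 5.3]
grip_width: 0.049
```

```bash
python3 go.py 543.8,79.5,140
```

```text
t 49.47 pos [559.5 285.5  35.4] ydir 9.7 z [ 1.3e-03  8.0e-04 -1.0e+00] w 49.0 F [-2.1  0.2  5.3] j1,6 [0.47 1.87]
543.8,79.5,140 tool cm [-20.03  -5.   -10.48]
```

Call:
play_rows --moves '[[-1,[0,0,-1.0],[0,0,0]],[-1,[0,0,-2.5],[0,0,0]],[-1,[0,0,-3.0],[0,0,0]],[-1,[0,0,-2.5],[0,0,0]],[-1,[0,0,-1.5],[0,0,0]],[-1,[-2.0,-0.5,0],[0,0,0]],[-1,[-3.4,-0.9,0],[0,0,0]],[-1,[-3.4,-0.9,0],[0,0,0]],[-1,[-3.4,-0.9,0],[0,0,0]],[-1,[-3.4,-0.9,0],[0,0,0]],[-1,[-2.4,-0.5,0],[0,0,0]],[-1,[-1.5,-0.3,0],[0,0,0]]]'

```text
clock: 50.47
eef_pos: [0.5427, 0.0816, 0.1393]
tool_rot: [0.646, 0.763, -0.001, -0.0]
ft_force: [-0.2, 0.6, -1.6]
grip_width: 0.0492
```

Call:
play_rows --moves '[[-1,[-0.5,-0.1,0],[0,0,0]],[-1,[0,0,0],[0,0,0]],[-1,[0,0,0],[0,0,0]]]'

```text
clock: 50.72
eef_pos: [0.5435, 0.08, 0.1392]
tool_rot: [0.645, 0.764, 0.0, -0.0]
ft_force: [-0.1, 0.3, -2.7]
grip_width: 0.0489
```

```bash
python3 go.py 543.8,79.5,47.4
```

```text
t 50.72 pos [543.5  80.  139.2] ydir 9.68 z [-1.e-04  6.e-04 -1.e+00] w 48.9 F [-0.1  0.3 -2.7] j1,6 [0.15 1.55]
543.8,79.5,47.4 tool cm [-0.06  0.02  9.18]
```

Call:
play_rows --moves '[[-1,[0,0,1.5],[0,0,0]],[-1,[0,0,2.5],[0,0,0]],[-1,[0,0,2.0],[0,0,0]],[-1,[0,0,1.4],[0,0,0]],[-1,[0,0,0.7],[0,0,0]],[-1,[0,0,0.3],[0,0,0]],[-1,[0,0,0.2],[0,0,0]],[-1,[0,0,0],[0,0,0]],[-1,[0,0,0],[0,0,0]]]'

```text
clock: 51.47
eef_pos: [0.5443, 0.0799, 0.0542]
tool_rot: [0.645, 0.764, 0.001, 0.001]
ft_force: [0.0, -0.2, -1.6]
grip_width: 0.0491
```

Call:
play_rows --moves '[[-1,[0,0,0.2],[0,0,0]],[-1,[0,0,0.1],[0,0,0]],[-1,[0,0,0.1],[0,0,0]],[-1,[0,0,0.1],[0,0,0]],[-1,[0,0,0],[0,0,0]],[-1,[0,0,0],[0,0,0]],[-1,[0,0,0],[0,0,0]]]'

```text
clock: 52.05
eef_pos: [0.5435, 0.0794, 0.0482]
tool_rot: [0.645, 0.764, 0.0, 0.0]
ft_force: [0.2, -0.3, -2.3]
grip_width: 0.0491
```

```bash
python3 go.py 543.8,79.5,47.4
```

```text
t 52.05 pos [543.5  79.4  48.2] ydir 9.68 z [ 0.  0. -1.] w 49.1 F [ 0.2 -0.3 -2.3] j1,6 [0.15 1.55]
543.8,79.5,47.4 tool cm [0.   0.04 0.08]
```

Call:
play_rows --moves '[[-1,[0,0,0.1],[0,0,0]],[-1,[0,0,0],[0,0,0]],[-1,[0,0,0],[0,0,0]],[1,[0,0,0],[0,0,0]],[1,[0,0,0],[0,0,0]],[1,[0,0,0],[0,0,0]],[1,[0,0,0],[0,0,0]],[1,[0,0,0],[0,0,0]],[1,[0,0,-2.0],[0,0,0]],[1,[0,0,-3.0],[0,0,0]],[1,[0,0,-3.0],[0,0,0]],[1,[0,0,-3.0],[0,0,0]]]'

```text
clock: 53.05
eef_pos: [0.543, 0.0794, 0.1582]
tool_rot: [0.645, 0.764, -0.0, -0.0]
ft_force: [1.2, 0.6, -0.2]
grip_width: 0.0856
```

Call:
play_rows --moves '[[1,[0,-3.0,-2.0],[0,0,0]],[1,[0,-3.5,0],[0,0,0]],[1,[0,-3.5,0],[0,0,0]],[1,[0,-3.5,0],[0,0,0]],[1,[0,-3.5,0],[0,0,0]],[1,[0,-3.0,0],[0,0,0]],[1,[0,0,0],[0,0,0]],[1,[0,0,0],[0,0,0]]]'

```text
clock: 53.72
eef_pos: [0.3453, 0.0457, 0.1776]
tool_rot: [0.645, 0.764, 0.001, 0.0]
ft_force: [0.8, 0.3, -0.4]
grip_width: 0.0854
```

```bash
python3 go.py
python3 - <<'E'
from h import *
W=cloud('top',save('top','top3',s=1.4)[1]); save('scene','sc9',s=1.4)
for n,x,y,a,b,w in(('mini',.56,-.055,.105,.125,'559.8,-54.6'),('jar',.5528,.0117,.09,.11,'552.8,11.7'),('tin',.54,.08,.088,.11,'540,80.1'),('bowl',.635,-.1116,.041,.06,'627.3,-109'),('tumb',.5718,.1505,.058,.08,'563.5,146.1')):
    m=(np.hypot(W[...,0]-x,W[...,1]-y)<(.033 if n=='jar' else .036))&(W[...,2]>a)&(W[...,2]<b);P=W[m];print(n,len(P),np.round(cv2.minAreaRect((P[:,:2]*1000).astype(np.float32))[0],1) if len(P) else 0, 'was',w)
E
```

```text
t 53.72 pos [345.3  45.7 177.6] ydir 9.68 z [ 1.5e-03  2.0e-04 -1.0e+00] w 85.4 F [ 0.8  0.3 -0.4] j1,6 [0.13 1.53]
mini 54 [559.7 -54.5] was 559.8,-54.6
jar 360 [551.4  10.4] was 552.8,11.7
tin 384 [540.4  79.7] was 540,80.1
bowl 102 [ 627.4 -108.9] was 627.3,-109
tumb 73 [563.6 146.3] was 563.5,146.1
```

View pics/sc9.png

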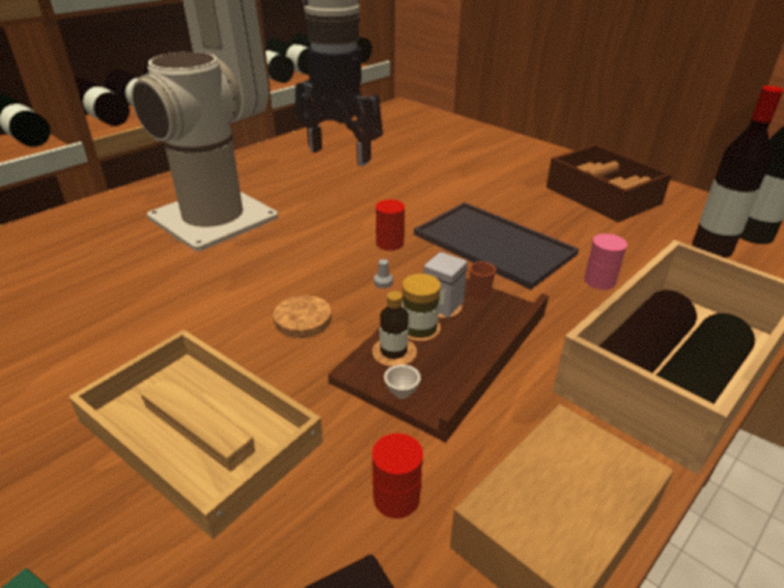

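All three stand on their discs (394,325; 421,305; 446,285), the case lies flat in the gift box (197,425), and the arm is clear. Handing in.

```bash
python3 -c "
from workcell import bot
print(bot.job_done())"
```

```text
the job is handed in; nothing more can be done
None
```

I handed the job in at about 54 s of the 138 s allowed. No verdict is reported back.

- **What was done:** I stood the tin, jar and miniature bottle upright in the tray, then laid the case flat, lid up, in the middle of the gift box. After that I put the bottle, jar and tin back on their own discs.
- **Positions at the end:** In the last top view the bottle and tin are within 1 mm of where they started and the jar within about 2 mm. The bowl and tumbler moved less than 0.3 mm.
- **Case:** Its top measured 36 mm high, which matches the box floor plus its 28 mm. The last picture shows it still flat in the box, and the gripper open and clear of everything.
- **What disagreed:**
  - The real fingertips are about 29 mm higher than the reported TCP. The first grasp on the case therefore closed on nothing just above it. No contact force was measured, and I redid the grasp lower.
  - For the same reason the first grips on the jar, tin and bottle were nearer their tops than I planned. The bottle was probably held on its shoulder, as the grip read 35.5 mm on a 40 mm body, but nothing slipped.
  - The scene camera and the top camera differ by about 4 mm, so I used the wrist camera for the grasps.

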